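Pop the caddy lid, put the tap knob away, latch it shut

ROBOT

A 6-joint arm with a two-finger parallel gripper is mounted at the origin on a cart in front of the work surface, level with it; the furniture and walls round the work are solid. World frame = base frame: x ahead of the robot, y to its left, z up, the work surface at z = 0. Lengths are in m, angles in rad, forces in N, time in s.
With the tool pointing down it reaches from about 0.25 to 0.775 m from the base axis. Payload 4 kg.
Tool frame: the origin (TCP) lies at the centre of the arm's flange, where the gripper is bolted on; the fingertips stand 173 mm ahead of it and the grasp point (between the pads) lies 155 mm ahead of it; z points along the fingers, y is the direction in which the jaws open and shut (so a half turn about z gives the same grasp; the last joint's range is limited). The gripper opens to 85 mm and grips with 20 to 120 N. Pads are 22 mm wide; open, the fingers measure 114 mm over their backs; the gripper's body (76 mm by 85 mm) begins 54 mm behind the grasp point. The pads swing forward as they close: fully open they stand 13 mm farther back than shut.
Start: joints at [-1.4, 0.087, 1.371, -0, 1.684, -0.103], TCP at [0.149, -0.53, 0.405] pointing down, gripper open.
Joint ranges: [-3.1, 3.1], [-0.76, 2.03], [0.27, 2.55], [-1.08, 4.22], [0.17, 2.65], [-2.57, 2.57]. Speed limits (rad/s): [2.79, 2.79, 3.14, 3.14, 3.14, 3.14].

INTERFACE

Orientations are given as a rotation vector (axis times angle).
In Python, from bench import monitor, get_image, get_calibration, ctrl gives the robot as it stands. The module is installed in compiled form; this text tells all that it offers.
- The arm moves only by the tool servo_tool, never from a script. Its argument "series" is a list that holds one entry, the list of rows, each a list of 7 numbers: the turn, a rotation vector about the tool's x, y, z in rad, then the shift along the tool's x, y, z in mm, then the gripper's target within -1 to 1 (shut at 1, half-way at 0, fully open at -1). In form: [[[wx, wy, wz, x, y, z, claw], ...]]. A call has 1 to 8 rows; each row shifts and turns the commanded pose from where the row before left it, along the tool's axes as they then stand; what a row does not reach is not made up. A row lasts 1/10 s, in which the tool goes at most 50 mm and 8.59 degrees, less where a joint would pass 70% of its speed; a pose out of reach is approached as far as the arm can. A call with a gripper value outside its range is refused whole. The fingers move at their own pace and stop on an object; "force" is the grip in N (left out, the last holds). Time passes only in rows, so rows that do not move let the fingers close. It gives the time, the measured TCP pose, the force and the opening at its end, in the units of the state.
- monitor.observe(): the state, without advancing time (a new reading comes with each control period).
- get_image(name): name is "side" or "top" or "wrist"; returns the picture (384x512x3 uint8, red, green, blue); there is no depth.
- get_calibration(name): a dict with "fovy" (degrees; the focal length in pixels is half the picture's height over the tangent of half this angle, whatever the lens; pixels are square), "cx", "cy" (the principal point, pixels), "dist" ([k1, k2, p1, p2, k3] as OpenCV has them; the pictures are not rectified), "T" (4x4, takes a point from camera to world coordinates). Camera axes: x right, y down, z forward; pixel columns grow to the right and rows downward; lengths in m; the calibration is good to about 2 mm. A picture is of the moment at which its call begins: read the wrist's pose just before it. get_calibration takes no time and is no camera call; for the wrist camera it gives the pose at the moment of the call.
- ctrl.finish_job(): hands the job in, once; it reports no verdict.
The state is a dict: "clock": time; "joints": joint angles; "dq": joint speeds; "tau": joint torques, N m; "tcp_pos": TCP position; "tcp_rot": TCP orientation; "contact_force": force on the tool from outside, world axes, zero at the start; "ft_torque": the same for the moment, N m; "gripper_width": finger opening in m.
Only numpy, scipy, OpenCV 4.12 (cv2) and the standard library are available. Lean on these libraries where they do the work, as an engineer would, in place of code of your own. Each camera call takes 0.05 s, during which the arm holds its last target.

TASK

Put the loose tap knob away in the small white caddy: push down the pad of its front catch so that the lid springs fully open on its own with nothing in its way, then set the knob down inside without dropping it. Swing the lid down again and press it until the catch holds it shut. Press gently throughout (never more than 20 N on the caddy) and leave the other things where they are.

Things in the scene. Friction and masses are not known exactly. Their poses are not given: they have to be found in the camera images.
- caddy: White open-topped box fixed to the worktop, with a sprung lid and a catch on its front. Origin: centre of its underside; x points from the catch side to the hinge side, y along the hinge, z up. Box 154 x 154 mm, rim 60 mm high, walls and floor 5 mm thick; top of the shut lid 69 mm high. Offsets in the other entries are in this frame. Only the catch can free the lid.
- pad_foot (a point): Point on the worktop below the middle of the catch's grey press pad (x = -131, y = 0, z = 0 mm). The pad is a round bar, 16 mm thick and 40 mm long along y. It is screwed in or out: its top stands anywhere from 58 to 72 mm above this point, differently each time and not measured, so feel for it. It is pushed straight down at its middle. The lid's front edge lies 54 mm behind its middle.
- caddy_catch (a joint): Steel rocker with the pad in front and a hook (x = -94 to -82, up to z = 79 mm) over the lid's tongue. Angle in rad: 0 at rest, grows as the pad is pressed (sprung: 2 N at first, 4 to 6 N where the hook lets go, at about 0.13 or 6 mm of pad travel); hard stop at 0.18 (8 mm). Springs back when let go.
- caddy_lid (a joint): Lid angle in rad: -0.01 to 0.02 when latched, 1.4 fully open (10 degrees short of upright). A spring swings it open and keeps it there; 2 to 3 N at the front edge hold it against the spring. To latch, the front edge is pressed down past 0, pushing the hook aside (up to about 8 N in all) until it snaps under the hook; firm stop at -0.022.
- lid_panel: The lid: white square panel 156 x 156 mm, 6 mm thick, turning with the lid joint. Origin: middle of the hinge line; with the lid shut its axes are the caddy's and it reaches from x = -154 to +2 mm and y = -78 to +78 mm, outer face at z = +5 mm. As it rises its front edge moves back, away from the pad: a slim closed hand upright over the pad stays clear of it.
- lid_hinge (a point): Middle of the lid's hinge line, fixed on the caddy at x = +77, y = 0, z = 64 mm.
- lid_edge (a point): Middle of the lid's front edge on its outer (upper) face, 154 mm from the hinge line; moves with the lid.
- spare_knob: Loose dark grey tap knob, a flat disc 29 mm across and 18 mm high, 60 g, standing on the worktop to the left or right of the caddy. Origin: centre of its underside, z up.
- ptfe_tape: Flat ring-shaped roll of tape, 84 mm across and 14 mm high, lying flat; bystander. Origin: centre of its underside.
- mug_1: White mug with a handle, 96 mm high; bystander. Origin: centre of its underside.
- glass_2: Drinking glass, 81 mm across, 88 mm high; bystander. Origin: centre of its underside.
- mill_1: Small grey-topped pepper mill, 44 mm across, 90 mm high; bystander. Origin: centre of its underside.
- teaspoon_1: Teaspoon, 131 mm long; bystander. Origin: centre of its underside.

How it is judged:
By the outcome, as a careful person would: the job done as asked, in the order asked, and still so for the second after the job is handed in, with the robot touching nothing.
It also fails if it takes over 72 s, if anything falls off the work surface, if the arm or the gripper's body presses on something with over 40 N, if the wrist force passes 120 N, or if a joint passes its speed limit or range.

## Working session

There is one attempt and no reset: what is moved stays moved. The work goes in short steps, Python scripts to look and compute and a tool call to move; the robot and the scene stay as the last step left them, time stands still between calls to the robot, and variables do not carry over. Pictures are saved under pics/ and viewed, and the job is handed in when it is done.

Besides the shell and the picture viewer there is one more tool, called as name(argument=value, ...), one argument or row to a line, values as JSON. servo_tool: Moves the arm, as the interface text tells. Its arguments: {"type":"object","properties":{"series":{"type":"array"},"force":{"type":"number"}},"required":["series"]}

```bash
mkdir -p pics; ls
python3 - <<'E'
from bench import monitor,get_image,get_calibration,ctrl
import cv2,numpy as np
print(monitor.observe())
for n in ["side","top","wrist"]:
    c=get_calibration(n);print(n,c)
    im=get_image(n);cv2.imwrite(f"pics/{n}0.png",im[:,:,::-1])
E
```

```text
pics
{'clock': 0.0, 'joints': array([-1.40007407e+00,  8.79657318e-02,  1.37227672e+00,  1.04346117e-05,
        1.68360393e+00, -1.03121173e-01]), 'dq': array([ 6.04989685e-04, -9.06216815e-05,  6.80859377e-04, -7.82194798e-04,
       -5.93694424e-04,  1.32294401e-04]), 'tau': array([-2.39562733e-04, -3.51869309e+01, -3.13273680e+01, -1.38663704e-04,
        1.07687723e-02,  1.86253679e-06]), 'tcp_pos': array([ 0.14870459, -0.52939553,  0.40352143]), 'tcp_rot': array([-3.10995809e+00, -4.28503771e-01,  1.03282712e-04]), 'contact_force': array([-0.82615614, -0.53863067, -0.05226412]), 'ft_torque': array([-0.00458606,  0.04575699,  0.06069962]), 'gripper_width': 0.08564669518627886}
side {'fovy': 51.7269376213069, 'cx': 258.03943918533497, 'cy': 192.05458172454425, 'dist': array([-0.07971096,  0.        ,  0.        ,  0.        ,  0.        ]), 'T': array([[-0.98825299, -0.08436467,  0.12743085,  0.47381885],
       [-0.15167822,  0.4394091 , -0.88538882,  0.93572386],
       [ 0.01870126, -0.89431664, -0.44704364,  0.50974514],
       [ 0.        ,  0.        ,  0.        ,  1.        ]])}
top {'fovy': 53.90398529029333, 'cx': 261.2430504530573, 'cy': 194.5397944859178, 'dist': array([0.01958116, 0.        , 0.        , 0.        , 0.        ]), 'T': array([[-0.00673799, -0.97562554,  0.21933857,  0.39689421],
       [-0.99997523,  0.00612749, -0.00346354,  0.05357099],
       [ 0.00203513, -0.21935647, -0.97564266,  0.97751481],
       [ 0.        ,  0.        ,  0.        ,  1.        ]])}
wrist {'fovy': 71.24096691024506, 'cx': 259.6032501640263, 'cy': 192.70561087954192, 'dist': array([-0.06068461,  0.        ,  0.        ,  0.        ,  0.        ]), 'T': array([[ 0.27181758, -0.92253499, -0.27394231,  0.21762692],
       [-0.96234808, -0.26091797, -0.07621012, -0.50991973],
       [-0.00116997,  0.28434311, -0.95872187,  0.37377811],
       [ 0.        ,  0.        ,  0.        ,  1.        ]])}
```

View pics/side0.png

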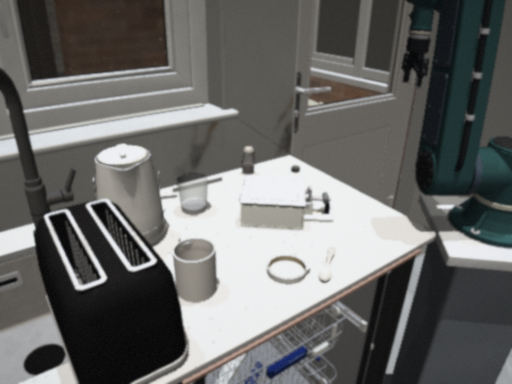

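View pics/top0.png

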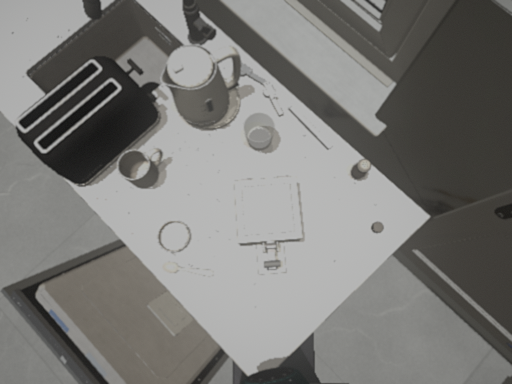

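View pics/wrist0.png

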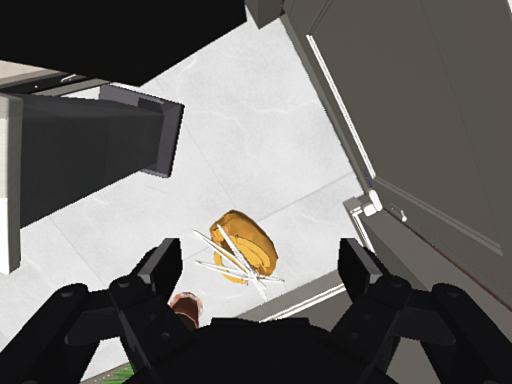

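Side view: knob at about (295,169), caddy near (273,203), pad near (323,205). Top view: knob (378,227), lid centre (268,210), pad (272,265). I'll enlarge these areas.

```bash
cat > h.py <<'E'
import numpy as np,cv2
from bench import monitor,get_image,get_calibration,ctrl
def K(c):
    f=192/np.tan(np.radians(c['fovy'])/2)
    return np.array([[f,0,c['cx']],[0,f,c['cy']],[0,0,1.]])
def ray(c,uv):
    p=cv2.undistortPoints(np.array([[uv]],float),K(c),np.array(c['dist']))[0,0]
    d=c['T'][:3,:3]@np.array([p[0],p[1],1.]);return c['T'][:3,3],d/np.linalg.norm(d)
def atz(c,uv,z):
    o,d=ray(c,uv);return o+d*(z-o[2])/d[2]
def proj(c,P):
    T=np.linalg.inv(c['T']);r,_=cv2.Rodrigues(T[:3,:3])
    return cv2.projectPoints(np.atleast_2d(np.array(P,float)),r,T[:3,3],K(c),np.array(c['dist']))[0][:,0]
def tri(l):
    A=np.zeros((3,3));b=np.zeros(3)
    for c,uv in l:
        o,d=ray(c,uv);M=np.eye(3)-np.outer(d,d);A+=M;b+=M@o
    x=np.linalg.solve(A,b)
    return x,[np.linalg.norm((np.eye(3)-np.outer(ray(c,uv)[1],ray(c,uv)[1]))@(x-ray(c,uv)[0])) for c,uv in l]
def crop(im,x0,y0,x1,y1,s,fn):
    a=cv2.resize(im[y0:y1,x0:x1],None,fx=s,fy=s,interpolation=cv2.INTER_NEAREST)
    for x in range((x0+9)//10*10,x1,10): cv2.putText(a,str(x),((x-x0)*s,8),0,.3,(255,0,0),1);cv2.line(a,((x-x0)*s,10),((x-x0)*s,14),(255,0,0),1)
    for y in range((y0+9)//10*10,y1,10): cv2.putText(a,str(y),(0,(y-y0)*s+3),0,.3,(255,0,0),1)
    cv2.imwrite(fn,a[:,:,::-1])
E
python3 - <<'E'
from h import *
s=cv2.imread("pics/side0.png")[:,:,::-1];t=cv2.imread("pics/top0.png")[:,:,::-1]
crop(s,230,140,340,240,7,"pics/s0c.png");crop(t,220,140,400,280,4,"pics/t0c.png")
c=get_calibration("top");c2=get_calibration("side")
print("knob top",atz(c,(378,227),.009),"side",atz(c2,(295,169),.009),tri([(c,(378,227)),(c2,(295,169))]))
E
```

```text
knob top [ 0.52705062 -0.25000876  0.009     ] side [ 0.52480033 -0.24251857  0.009     ] (array([ 0.5263294 , -0.25101848,  0.00555747]), [np.float64(0.0011734685252441607), np.float64(0.001173468525244039)])
```

View pics/s0c.png

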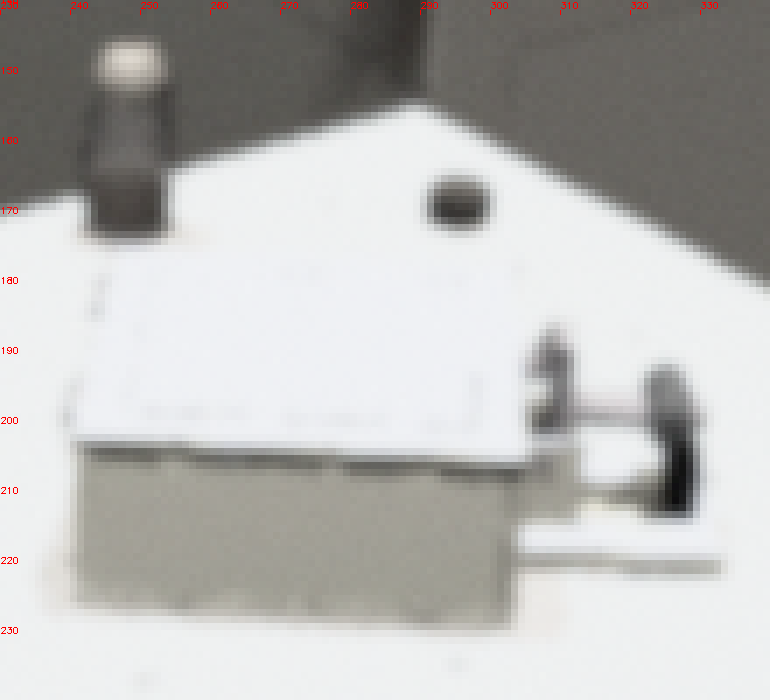

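View pics/t0c.png

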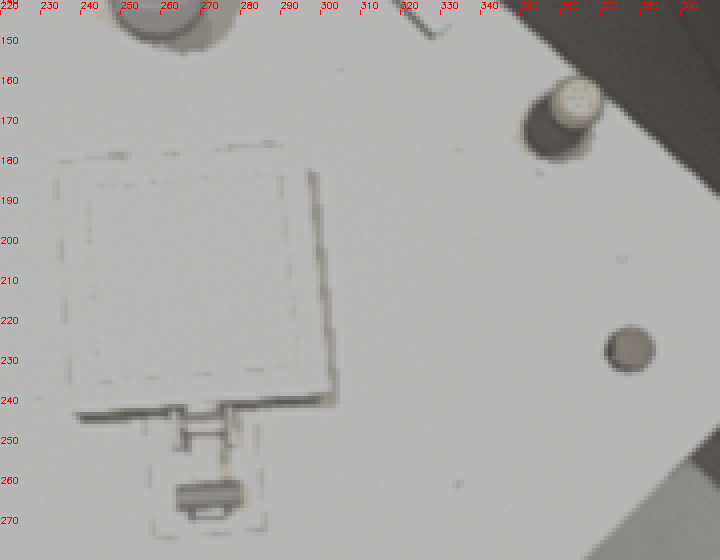

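```bash
cat > fit.py <<'E'
from h import *
from scipy.optimize import least_squares
ct=get_calibration("top");cs=get_calibration("side")
ob=[(ct,(-77,-78,69),(301.8,239)),(ct,(-77,78,69),(238,242.5)),(ct,(79,78,69),(233.5,180)),(ct,(79,-78,69),(296,175.5)),
 (ct,(-131,0,65),(271,264)),
 (cs,(-77,78,69),(304,206)),(cs,(79,78,69),(240.5,202.8)),(cs,(77,77,0),(241.5,227)),(cs,(-77,77,0),(302.5,229.5)),(cs,(-131,20,65),(326,206))]
def W(p,P):
    c,s=np.cos(p[2]),np.sin(p[2]);P=np.array(P)/1000
    return np.array([p[0]+c*P[0]-s*P[1],p[1]+s*P[0]+c*P[1],P[2]])
def res(p): return np.concatenate([proj(c,W(p,P))[0]-np.array(uv) for c,P,uv in ob])
if __name__=="__main__":
    r=least_squares(res,[.5,.05,0],loss='soft_l1');p=r.x
    print(p,np.degrees(p[2]));print(res(p).reshape(-1,2).round(1))
    print("pad",W(p,(-131,0,0)),"edge",W(p,(-77,0,69)),"hinge",W(p,(77,0,64)))
    print("only top",least_squares(lambda p:res(p)[:10],p).x,"only side",least_squares(lambda p:res(p)[10:],p).x)
E
python3 fit.py
```

```text
[0.5634427  0.03662181 0.06597145] 3.779885894203462
[[-0.  -0.3]
 [-1.1  0.9]
 [-0.2  0.6]
 [-0.3  0.7]
 [ 0.1 -0. ]
 [ 0.6 -1. ]
 [-1.8 -1.6]
 [-1.8 -1.1]
 [ 0.1  0.3]
 [-0.1 -9.4]]
pad [0.43272767 0.02798582 0.        ] edge [0.4866102  0.03154569 0.069     ] hinge [0.6402752  0.04169793 0.064     ]
only top [0.56438085 0.03579566 0.06205563] only side [ 0.55604695  0.04475975 -0.01858826]
```

Caddy ≈ (0.564, 0.036), yaw ≈ 0.064 rad, and pad ≈ (0.4325, 0.028). Knob ≈ (0.526, -0.251). I'll go above the pad with the hand shut, then turn it so the camera faces away from the lid.

servo_tool(
  series=[
    [[0, 0, 0, 25, -30, 0, 1], [0, 0, 0, 25, -30, 0, 1], [0, 0, 0, 25, -30, 0, 1], [0, 0, 0, 25, -30, 0, 1], [0, 0, 0, 25, -30, 0, 1], [0, 0, 0, 25, -30, 0, 1], [0, 0, 0, 25, -30, 0, 1], [0, 0, 0, 25, -30, 0, 1]],
  ],
  force=20,
)

```text
clock: 0.95
tcp_pos: [0.2765, -0.2428, 0.4045]
tcp_rot: [-3.112, -0.428, -0.0]
contact_force: [2.1, -0.2, 0.5]
gripper_width: 0.0003
```

servo_tool(
  series=[
    [[0, 0, 0, 25, -30, 0, 1], [0, 0, 0, 25, -30, 0, 1], [0, 0, 0, 25, -30, 0, 1], [0, 0, 0, 25, -30, 0, 1], [0, 0, 0, 25, -30, 0, 1], [0, 0, 0, 25, -30, 0, 1], [0, 0, 0, 25, -30, 0, 1], [0, 0, -0.146, 0, 0, 0, 1]],
  ],
)

```text
clock: 1.75
tcp_pos: [0.3888, 0.0087, 0.4042]
tcp_rot: [-3.067, -0.669, 0.0]
contact_force: [-0.6, -0.5, 0.7]
gripper_width: 0.0
```

servo_tool(
  series=[
    [[0, 0, -0.146, 0, 0, 0, 1], [0, 0, -0.146, 0, 0, 0, 1], [0, 0, -0.146, 0, 0, 0, 1], [0, 0, -0.146, 0, 0, 0, 1], [0, 0, -0.146, 0, 0, 0, 1], [0, 0, -0.146, 0, 0, 0, 1], [0, 0, -0.146, 0, 0, 0, 1], [0, 0, -0.146, 0, 0, 0, 1]],
  ],
)

```text
clock: 2.55
tcp_pos: [0.3879, 0.0052, 0.4044]
tcp_rot: [-2.195, -2.247, 0.001]
contact_force: [-0.2, 0.4, -0.5]
gripper_width: -0.0001
```

servo_tool(
  series=[
    [[0, 0, -0.146, 0, 0, 0, 1], [0, 0, -0.146, 0, 0, 0, 1], [0, 0, -0.146, 0, 0, 0, 1], [0, 0, -0.146, 0, 0, 0, 1], [0, 0, -0.146, 0, 0, 0, 1], [0, 0, -0.146, 0, 0, 0, 1], [0, 0, -0.146, 0, 0, 0, 1], [0, 0, -0.146, 0, 0, 0, 1]],
  ],
)

```text
clock: 3.35
tcp_pos: [0.3879, 0.0051, 0.4043]
tcp_rot: [-0.593, -3.084, 0.0]
contact_force: [0.4, -1.1, -0.0]
gripper_width: -0.0
```

```bash
cat > st.py <<'E'
from h import *
from scipy.spatial.transform import Rotation as R
def st():
    o=monitor.observe();M=R.from_rotvec(o['tcp_rot']).as_matrix()
    print("t",round(o['clock'],2),"tcp",(o['tcp_pos']*1000).round(1),"yaw",round(np.arctan2(M[1,0],M[0,0]),4),"z",M[:,2].round(4),"F",o['contact_force'].round(1),"w",round(o['gripper_width'],4),"q",o['joints'].round(2))
    return o,M
def to(M,p,target):  # shift in tool axes mm
    print("shift tool mm",(M.T@(np.array(target)-p)*1000).round(1))
E
python3 - <<'E'
from st import *
o,M=st()
c=get_calibration("wrist");im=get_image("wrist");cv2.imwrite("pics/w1.png",im[:,:,::-1]);np.save("w1T.npy",c['T'])
E
```

```text
t 3.35 tcp [387.9   5.1 404.3] yaw 2.7618 z [-7.e-04 -0.e+00 -1.e+00] F [ 0.4 -1.1 -0. ] w -0.0 q [-0.13 -0.28  1.71 -0.    1.72 -1.32]
```

View pics/w1.png

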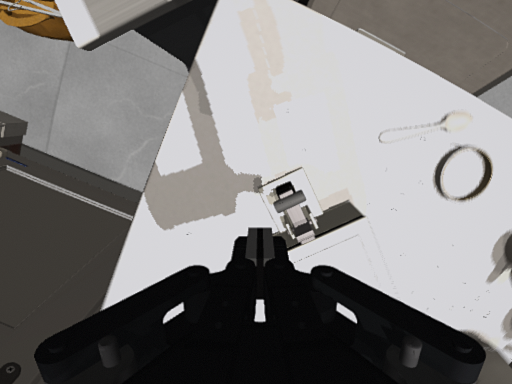

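Wrist view: pad near (290,202), baseplate around it, and the lid's front edge near (330,240). I'll finish the turn and go closer.

servo_tool(
  series=[
    [[0, 0, -0.148, 0, 0, 0, 1], [0, 0, -0.148, 0, 0, 0, 1], [0, 0, -0.148, 0, 0, 0, 1], [0, 0, 0, 15, 20, 30, 1], [0, 0, 0, 15, 5, 30, 1], [0, 0, 0, 0, 0, 0, 1]],
  ],
)

```text
clock: 4.0
tcp_pos: [0.3536, 0.029, 0.3387]
tcp_rot: [0.09, -3.127, -0.002]
contact_force: [-0.3, 0.6, -0.2]
gripper_width: 0.0004
```

Run:
```python
from st import *
o,M=st()
c=get_calibration("wrist");im=get_image("wrist");cv2.imwrite("pics/w2.png",im[:,:,::-1]);np.save("w2T.npy",c['T'])
c['T']=np.load("w2T.npy")
crop(im,180,90,420,240,3,"pics/w2c.png")
from fit import W
p=[.5641,.0362,.064]
for P in [(-131,20,65),(-131,-20,65),(-77,78,69),(-77,-78,69),(-131,0,65)]: print(P,proj(c,W(p,P)).round(1))
```

```text
t 4.0 tcp [353.6  29.  338.7] yaw -3.0843 z [-0.013   0.001  -0.9999] F [-0.3  0.6 -0.2] w 0.0004 q [-0.08 -0.34  1.88 -0.    1.61 -1.71]
(-131, 20, 65) [[273.  270.3]]
(-131, -20, 65) [[234.5 270.5]]
(-77, 78, 69) [[325.7 314.8]]
(-77, -78, 69) [[183.  315.4]]
(-131, 0, 65) [[253.7 270.4]]
```

View pics/w2.png

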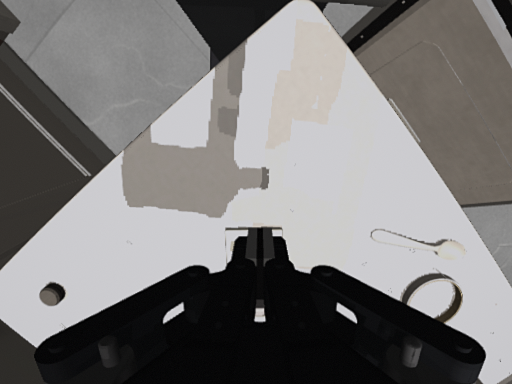

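View pics/w2c.png

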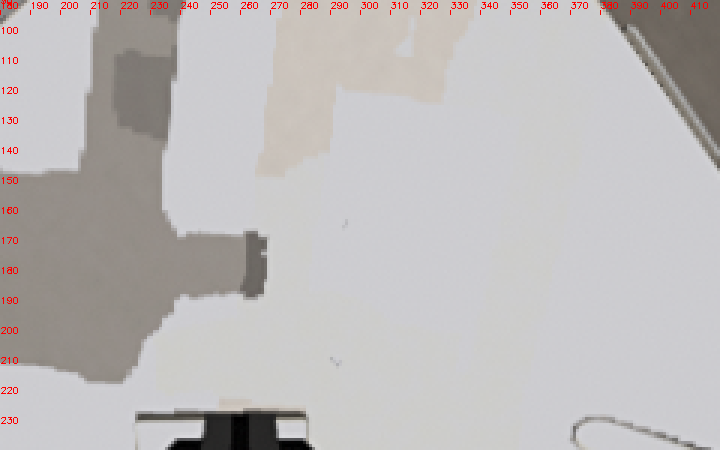

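servo_tool(
  series=[
    [[0, 0, 0, -40, 0, 0, 1], [0, 0, 0, -40, 0, 0, 1], [0, 0, 0, -40, 0, 0, 1], [0, 0, 0, 0, 0, 0, 1], [0, 0, 0, 0, 0, 0, 1]],
  ],
)

```text
clock: 4.55
tcp_pos: [0.4783, 0.0349, 0.3461]
tcp_rot: [-0.089, 3.139, -0.001]
contact_force: [-0.3, 0.0, -0.3]
gripper_width: 0.0002
```

Run:
```python
from st import *
o,M=st()
c=get_calibration("wrist");im=get_image("wrist");cv2.imwrite("pics/w3.png",im[:,:,::-1]);np.save("w3T.npy",c['T'])
crop(im,180,90,420,240,3,"pics/w3c.png")
from fit import W
p=[.5641,.0362,.064]
for P in [(-131,20,65),(-131,-20,65),(-77,78,69),(-77,-78,69),(-131,0,65)]: print(P,proj(c,W(p,P)).round(1))
im=cv2.imread("pics/w1.png")[:,:,::-1];crop(im,240,150,390,270,5,"pics/w1c.png")
c['T']=np.load("w1T.npy")
for P in [(-131,20,65),(-131,-20,65),(-77,78,69),(-77,-78,69),(-131,0,65)]: print(P,proj(c,W(p,P)).round(1))
```

```text
t 4.55 tcp [478.3  34.9 346.1] yaw -3.0846 z [ 1.7e-03 -4.0e-04 -1.0e+00] F [-0.3  0.  -0.3] w 0.0002 q [-0.05 -0.05  1.63 -0.    1.56 -1.67]
(-131, 20, 65) [[276.7 144. ]]
(-131, -20, 65) [[233.7 144.2]]
(-77, 78, 69) [[335.7 200.2]]
(-77, -78, 69) [[175.9 201. ]]
(-131, 0, 65) [[255.2 144.1]]
(-131, 20, 65) [[306.2 197.9]]
(-131, -20, 65) [[276.2 211.2]]
(-77, 78, 69) [[366.6 217.4]]
(-77, -78, 69) [[252.7 265.4]]
(-131, 0, 65) [[291.1 204.6]]
```

View pics/w3.png

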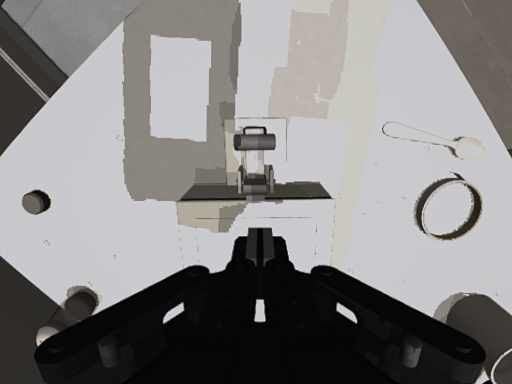

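View pics/w3c.png

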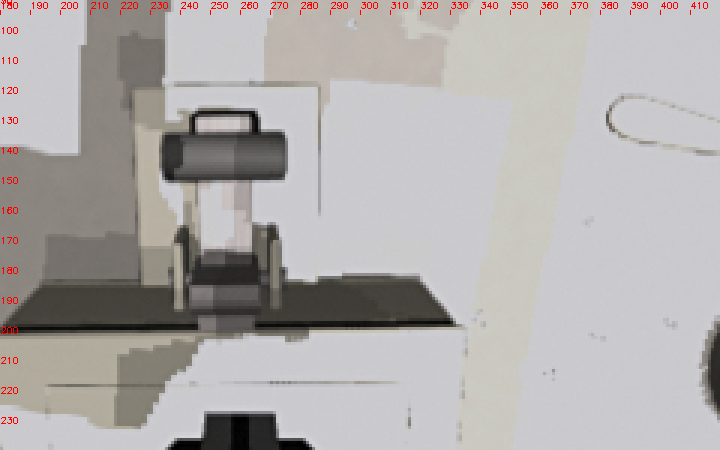

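View pics/w1c.png

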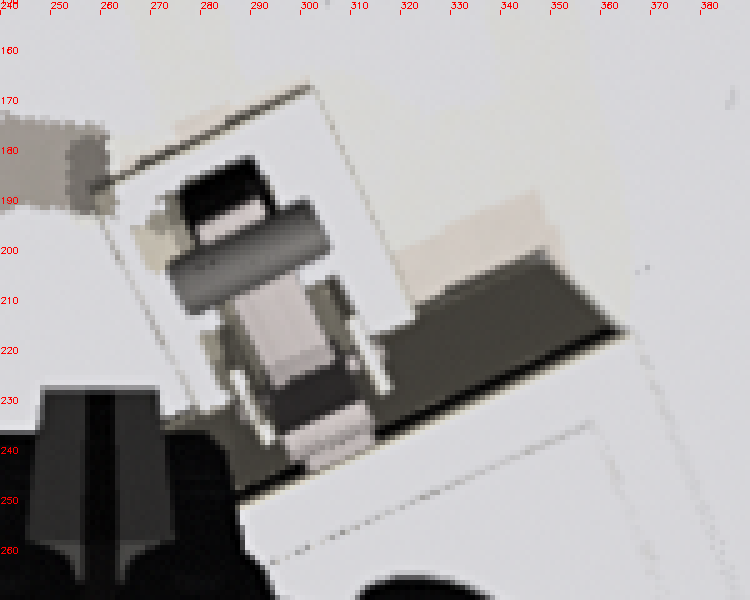

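Run:
```python
import fit
from fit import *
c=get_calibration("wrist");c1=dict(c,T=np.load("w1T.npy"));c3=dict(c,T=np.load("w3T.npy"))
x,e=tri([(c1,(288.5,201.5)),(c3,(252.5,142.3))]);print("pad centre",x,e)
print("ends",tri([(c1,(302.2,195)),(c3,(273,142))]),tri([(c1,(274.5,208)),(c3,(231.8,142.3))]))
print("lid FL",tri([(c1,(363.5,216)),(c3,(334,199)),(ct,(238,242.5))]))
k3=(35,202);print("knob",tri([(c3,k3),(ct,(378,227))]),atz(c3,k3,.009))
fit.ob=[o for o in ob if o[0] is ct]+[(c1,(-77,78,69),(363.5,216)),(c3,(-77,78,69),(334,199)),(c3,(-77,-78,69),(177,200)),(c1,(-131,0,65),(288.5,201.5)),(c3,(-131,0,65),(252.5,142.3))]
r=least_squares(fit.res,[.5,.05,0],loss='soft_l1');p=r.x
print(p);print(fit.res(p).reshape(-1,2).round(1));print("pad",W(p,(-131,0,0)))
im=cv2.imread("pics/w3.png")[:,:,::-1];crop(im,10,170,110,350,4,"pics/w3k.png")
```

```text
pad centre [0.43331425 0.02546123 0.05116717] [np.float64(0.0005077112088691228), np.float64(0.0005077112088691263)]
ends (array([0.43196571, 0.04504964, 0.05002397]), [np.float64(1.964224381178845e-05), np.float64(1.9642243811783665e-05)]) (array([0.43414367, 0.00572408, 0.05361794]), [np.float64(0.0007811699517051466), np.float64(0.0007811699517051461)])
lid FL (array([0.48364589, 0.10824725, 0.06143115]), [np.float64(0.0006587934627045303), np.float64(0.0013504033334525959), np.float64(0.001234987478492771)])
knob (array([ 0.52723265, -0.25096706,  0.00620946]), [np.float64(0.0002103149641942312), np.float64(0.00021031496419416485)]) [ 0.52594554 -0.24851435  0.009     ]
[0.56269907 0.03514464 0.0710966 ]
[[ 0.7 -0.2]
 [-0.3  1.4]
 [ 0.2  1. ]
 [ 0.2  0.9]
 [ 1.   0.3]
 [ 1.4  0.5]
 [ 0.3 -0.8]
 [-2.7  0.1]
 [ 0.7  2.7]
 [ 0.6  0.2]]
pad [0.43203002 0.02583883 0.        ]
```

View pics/w3k.png

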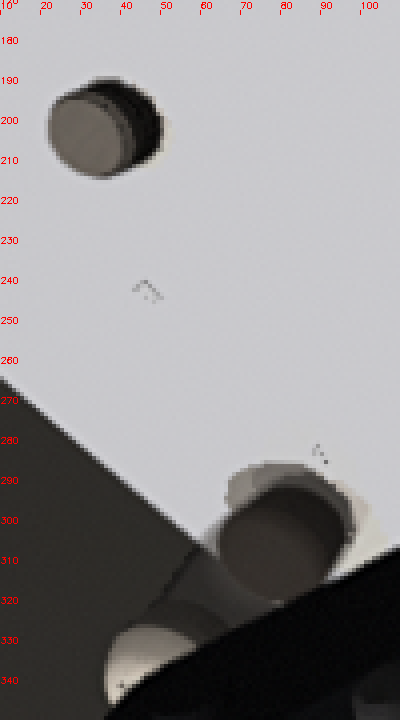

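Pad centre triangulates to (0.433, 0.026), ends 39 mm apart, which fits the 40 mm bar. The top is roughly 60 mm up, to be felt. Next I'll go above it.

servo_tool(
  series=[
    [[0, 0, 0, 23, -3, 0, 1], [0, 0, 0, 23, -3, 15, 1], [0, 0, 0, 0, 0, 35, 1], [0, 0, 0, 0, 0, 35, 1], [0, 0, 0, 0, 0, 0, 1], [0, 0, 0, 0, 0, 0, 1]],
  ],
)

```text
clock: 5.2
tcp_pos: [0.4306, 0.0265, 0.261]
tcp_rot: [-0.091, 3.139, -0.0]
contact_force: [0.2, -0.2, 0.2]
gripper_width: 0.0004
```

Run:
```python
from st import *
o,M=st()
to(M,o['tcp_pos'],[.433,.026,.25])
for n in ["top","side"]:
    im=get_image(n); crop(im,*((220,140,340,280) if n=="top" else (230,140,360,240)),5,f"pics/{n}2c.png")
print(monitor.observe()['contact_force'])
```

```text
t 5.2 tcp [430.6  26.5 261. ] yaw -3.0838 z [ 1.2e-03 -2.0e-04 -1.0e+00] F [ 0.2 -0.2  0.2] w 0.0004 q [-0.07 -0.1   1.85 -0.    1.39 -1.7 ]
shift tool mm [-2.4 -0.7 11. ]
[-0.377181    0.3507004   0.68391522]
```

View pics/side2c.png

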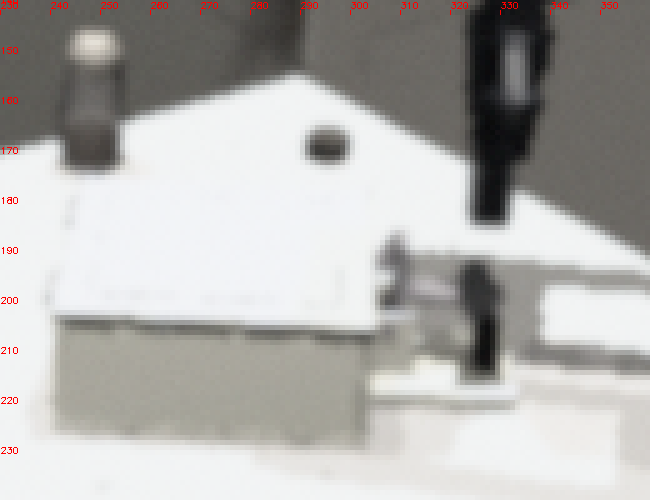

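Hand is over the pad in the side view: tip at (327,184), pad top at (324,192). Descending.

servo_tool(
  series=[
    [[0, 0, 0, -2, 0, 5, 1], [0, 0, 0, 0, 0, 5, 1], [0, 0, 0, 0, 0, 2, 1], [0, 0, 0, 0, 0, 0, 1]],
  ],
)

```text
clock: 5.7
tcp_pos: [0.4328, 0.0268, 0.2472]
tcp_rot: [0.091, -3.139, -0.0]
contact_force: [0.4, 0.2, 0.1]
gripper_width: 0.0002
```

servo_tool(
  series=[
    [[0, 0, 0, 0, 0, 1, 1], [0, 0, 0, 0, 0, 1, 1], [0, 0, 0, 0, 0, 0, 1]],
  ],
)

```text
clock: 6.0
tcp_pos: [0.4329, 0.0268, 0.2456]
tcp_rot: [0.091, -3.14, 0.0]
contact_force: [-0.2, 0.7, -1.2]
gripper_width: -0.0001
```

servo_tool(
  series=[
    [[0, 0, 0, 0, 0, 1, 1], [0, 0, 0, 0, 0, 1, 1], [0, 0, 0, 0, 0, 0, 1]],
  ],
)

```text
clock: 6.3
tcp_pos: [0.4328, 0.0267, 0.2435]
tcp_rot: [0.091, -3.14, 0.0]
contact_force: [0.2, 0.2, 0.2]
gripper_width: -0.0002
```

servo_tool(
  series=[
    [[0, 0, 0, 0, 0, 1, 1], [0, 0, 0, 0, 0, 1, 1], [0, 0, 0, 0, 0, 0, 1]],
  ],
)

```text
clock: 6.6
tcp_pos: [0.4328, 0.0268, 0.2415]
tcp_rot: [0.091, -3.14, 0.0]
contact_force: [-0.1, 0.2, 0.5]
gripper_width: 0.0001
```

Tips at 68.5 mm, no contact yet.

servo_tool(
  series=[
    [[0, 0, 0, 0, 0, 1, 1], [0, 0, 0, 0, 0, 1, 1], [0, 0, 0, 0, 0, 0, 1]],
  ],
)

```text
clock: 6.9
tcp_pos: [0.4328, 0.0267, 0.2395]
tcp_rot: [0.091, -3.14, 0.0]
contact_force: [0.8, -0.5, 0.2]
gripper_width: 0.0001
```

servo_tool(
  series=[
    [[0, 0, 0, 0, 0, 1, 1], [0, 0, 0, 0, 0, 1, 1], [0, 0, 0, 0, 0, 0, 1]],
  ],
)

```text
clock: 7.2
tcp_pos: [0.4328, 0.0267, 0.2375]
tcp_rot: [0.091, -3.14, 0.0]
contact_force: [-0.1, 0.1, 0.3]
gripper_width: -0.0
```

servo_tool(
  series=[
    [[0, 0, 0, 0, 0, 1, 1], [0, 0, 0, 0, 0, 1, 1], [0, 0, 0, 0, 0, 0, 1]],
  ],
)

```text
clock: 7.5
tcp_pos: [0.4328, 0.0267, 0.2355]
tcp_rot: [0.091, -3.14, 0.0]
contact_force: [-0.2, -0.2, -0.5]
gripper_width: 0.0002
```

Tips at 62.5 mm, still free.

servo_tool(
  series=[
    [[0, 0, 0, 0, 0, 1, 1], [0, 0, 0, 0, 0, 1, 1], [0, 0, 0, 0, 0, 0, 1]],
  ],
)

```text
clock: 7.8
tcp_pos: [0.4328, 0.0267, 0.2335]
tcp_rot: [0.091, -3.14, 0.0]
contact_force: [-0.2, -0.3, -0.6]
gripper_width: 0.0
```

servo_tool(
  series=[
    [[0, 0, 0, 0, 0, 1, 1], [0, 0, 0, 0, 0, 1, 1], [0, 0, 0, 0, 0, 0, 1]],
  ],
)

```text
clock: 8.1
tcp_pos: [0.4327, 0.0267, 0.2317]
tcp_rot: [0.091, -3.139, 0.0]
contact_force: [-2.2, 0.5, 2.2]
gripper_width: 0.0002
```

servo_tool(
  series=[
    [[0, 0, 0, 0, 0, 1, 1], [0, 0, 0, 0, 0, 0, 1]],
  ],
)

```text
clock: 8.3
tcp_pos: [0.4328, 0.0267, 0.2307]
tcp_rot: [0.092, -3.14, 0.0]
contact_force: [-1.6, 0.7, 3.4]
gripper_width: -0.0001
```

Contact at about 59–60 mm. I'll press on gently.

servo_tool(
  series=[
    [[0, 0, 0, 0, 0, 1, 1], [0, 0, 0, 0, 0, 1, 1], [0, 0, 0, 0, 0, 0, 1]],
  ],
)

```text
clock: 8.6
tcp_pos: [0.4328, 0.0267, 0.2286]
tcp_rot: [0.091, -3.14, 0.0]
contact_force: [-3.5, -0.7, 3.5]
gripper_width: 0.0
```

servo_tool(
  series=[
    [[0, 0, 0, 0, 0, 1, 1], [0, 0, 0, 0, 0, 0, 1]],
  ],
)

```text
clock: 8.8
tcp_pos: [0.4329, 0.0267, 0.2276]
tcp_rot: [0.091, -3.14, 0.0]
contact_force: [-3.0, 0.2, 3.9]
gripper_width: 0.0001
```

servo_tool(
  series=[
    [[0, 0, 0, 0, 0, 1, 1], [0, 0, 0, 0, 0, 0, 1]],
  ],
)

```text
clock: 9.0
tcp_pos: [0.4329, 0.0267, 0.2266]
tcp_rot: [-0.091, 3.14, -0.0]
contact_force: [-2.3, 0.5, 4.1]
gripper_width: -0.0003
```

Run:
```python
from st import *
im=get_image("side");crop(im,230,140,360,240,5,"pics/side3c.png");st()
```

```text
t 9.05 tcp [432.9  26.7 226.7] yaw -3.0833 z [ 2.e-04 -1.e-04 -1.e+00] F [-2.1 -1.1  5.3] w 0.0001 q [-0.07 -0.06  1.89 -0.    1.32 -1.7 ]
```

View pics/side3c.png

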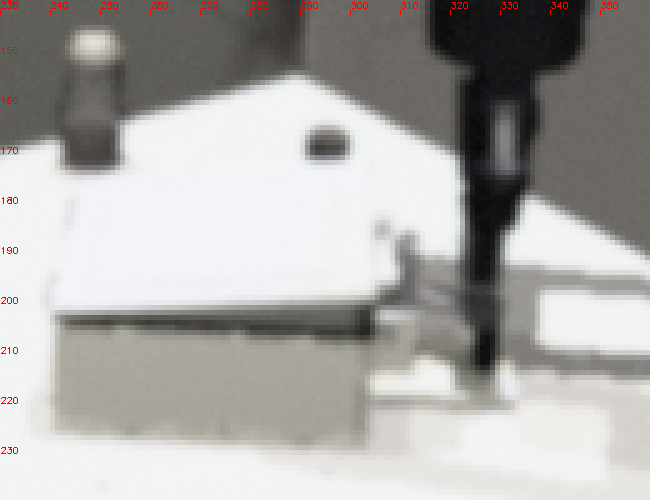

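The lid is just starting to lift off the hook. I'll hold still and let it spring open.

servo_tool(
  series=[
    [[0, 0, 0, 0, 0, 0, 1], [0, 0, 0, 0, 0, 0, 1], [0, 0, 0, 0, 0, 0, 1], [0, 0, 0, 0, 0, 0, 1], [0, 0, 0, 0, 0, 0, 1], [0, 0, 0, 0, 0, 0, 1]],
  ],
)

```text
clock: 9.65
tcp_pos: [0.4329, 0.0267, 0.2268]
tcp_rot: [-0.091, 3.14, -0.0]
contact_force: [-2.9, 0.0, 4.6]
gripper_width: 0.0004
```

Run:
```python
from st import *
im=get_image("side");crop(im,220,90,360,240,4,"pics/side4c.png");st()
```

```text
t 9.7 tcp [432.9  26.7 226.7] yaw -3.0834 z [ 2.e-04 -1.e-04 -1.e+00] F [-2.1 -0.1  4.4] w 0.0003 q [-0.07 -0.06  1.89 -0.    1.32 -1.7 ]
```

View pics/side4c.png

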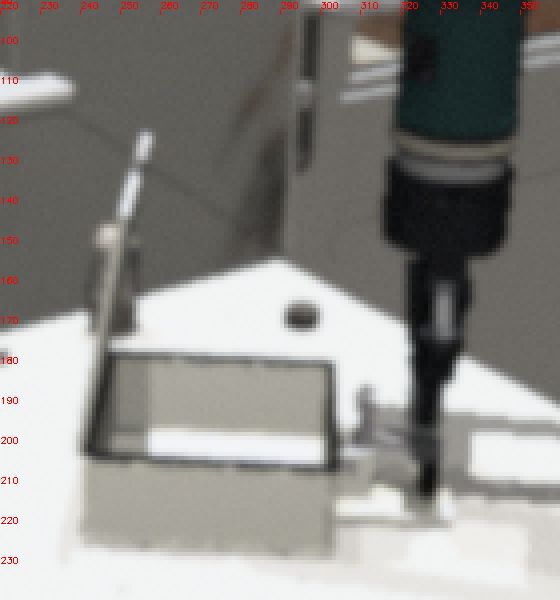

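Lid fully open (edge near (254,123), well past vertical clearance). Now I'll rise and go to the knob.

servo_tool(
  series=[
    [[0, 0, 0, 0, 0, -20, 1], [0, 0, 0, 0, 0, -35, 1], [0, 0, 0, 0, 0, -35, 1], [0, 0, 0, -10, -35, 0, 0], [0, 0, 0, -10, -35, 0, -0.3], [0, 0, 0, -10, -35, 0, -0.3], [0, 0, 0, -10, -35, 0, -0.3], [0, 0, 0, -10, -35, 0, -0.3]],
  ],
)

```text
clock: 10.5
tcp_pos: [0.4935, -0.1465, 0.3159]
tcp_rot: [-0.091, 3.139, 0.0]
contact_force: [1.1, 0.0, 0.3]
gripper_width: 0.0555
```

servo_tool(
  series=[
    [[0, 0, 0, -10, -35, 0, -0.3], [0, 0, 0, -10, -35, 0, -0.3], [0, 0, 0, -7, -37, 0, -0.3], [0, 0, 0, 0, 0, 20, -0.3], [0, 0, 0, 0, 0, 0, -0.3], [0, 0, 0, 0, 0, 0, -0.3]],
  ],
)

```text
clock: 11.1
tcp_pos: [0.5261, -0.25, 0.2954]
tcp_rot: [0.092, -3.139, -0.002]
contact_force: [0.8, 0.5, -0.3]
gripper_width: 0.0559
```

Run:
```python
from st import *
o,M=st();to(M,o['tcp_pos'],[.5265,-.2505,.25])
c=get_calibration("wrist");im=get_image("wrist");cv2.imwrite("pics/w5.png",im[:,:,::-1]);np.save("w5T.npy",c['T'])
print(proj(c,[[.5265,-.2505,.0],[.5265,-.2505,.018]]))
im=get_image("side");cv2.imwrite("pics/side5.png",im[:,:,::-1])
```

```text
t 11.1 tcp [ 526.1 -250.   295.4] yaw -3.0833 z [-0.0018  0.0015 -1.    ] F [ 0.8  0.5 -0.3] w 0.0559 q [-0.54  0.2   1.46  0.    1.48 -2.17]
shift tool mm [-0.5 -0.6 45.4]
[[258.86358158 188.24732343]
 [258.82553749 193.2203308 ]]
```

View pics/w5.png

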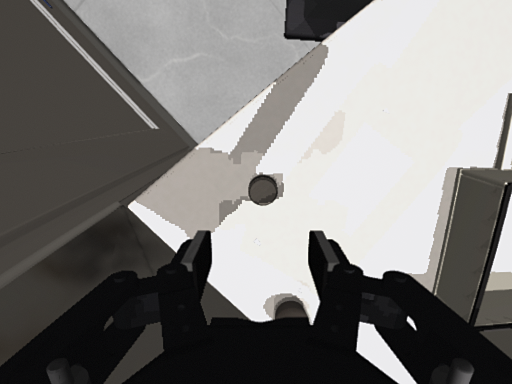

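View pics/side5.png

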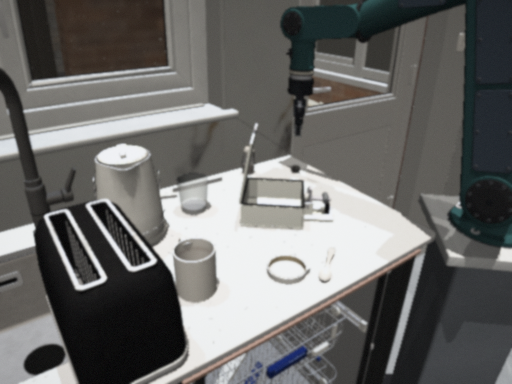

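Wrist view: knob at about (263,189); mill at (290,312). Comparing positions.

Run:
```python
from h import *
ct=get_calibration("top");cs=get_calibration("side");c=dict(get_calibration("wrist"),T=np.load("w5T.npy"))
im=cv2.imread("pics/w5.png");crop(im[:,:,::-1],230,165,300,325,5,"pics/w5c.png")
g=im.min(2)[170:210,240:290].astype(float) if 0 else im[170:210,240:290].mean(2)
m=g<90;n,l,s,cc=cv2.connectedComponentsWithStats(m.astype(np.uint8));print(s,cc+[240,170])
print("mill base",atz(ct,(357,175),0.0),"mill top",atz(ct,(364,165),.09))
print("knob w5 z.018",atz(c,(261.8,190),.018))
```

```text
[[   0    0   50   40 1295]
 [   8    5   30   30  703]
 [  25   34    2    1    2]] [[265.52277992 189.62007722]
 [262.61308677 189.23755334]
 [265.5        204.        ]]
mill base [ 0.66876285 -0.2071232   0.        ] mill top [ 0.66900821 -0.20180012  0.09      ]
knob w5 z.018 [ 0.52310936 -0.24783824  0.018     ]
```

View pics/w5c.png

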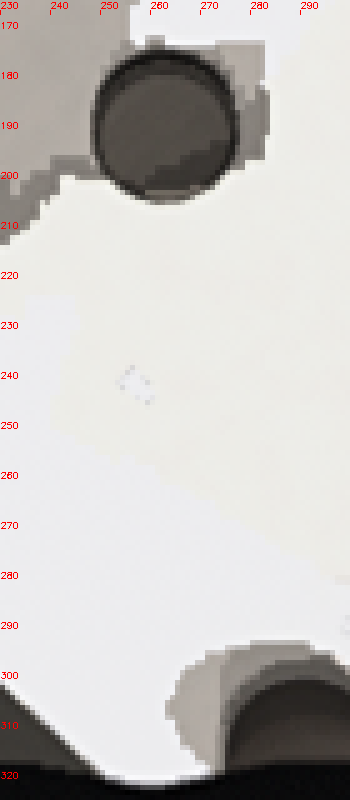

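servo_tool(
  series=[
    [[0, 0, 0, 1, 1, 35, -0.3], [0, 0, 0, 0, 0, 35, -0.3], [0, 0, 0, 0, 0, 30, -0.3], [0, 0, 0, 0, 0, 10, -0.3], [0, 0, 0, 0, 0, 5, -0.3], [0, 0, 0, 0, 0, 4, -0.3], [0, 0, 0, 0, 0, 0, -0.3]],
  ],
)

```text
clock: 11.9
tcp_pos: [0.5257, -0.2496, 0.1792]
tcp_rot: [-0.092, 3.138, -0.002]
contact_force: [0.6, 0.7, 0.1]
gripper_width: 0.0555
```

Run:
```python
from st import *
o,M=st()
im=get_image("wrist");cv2.imwrite("pics/w6.png",im[:,:,::-1])
```

```text
t 11.9 tcp [ 525.7 -249.6  179.2] yaw -3.0832 z [ 0.0023 -0.0015 -1.    ] F [0.6 0.7 0.1] w 0.0555 q [-0.54  0.3   1.58 -0.    1.25 -2.17]
```

View pics/w6.png

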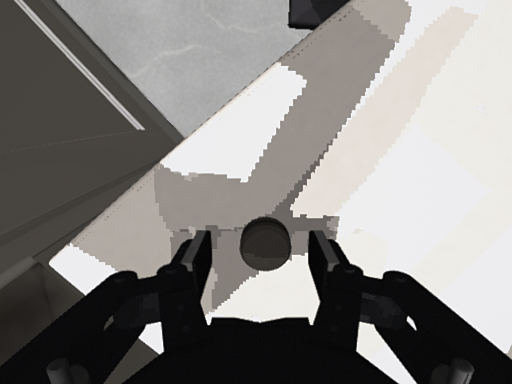

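Knob sits between the fingers at (265,244). A last 3 mm down, then close.

servo_tool(
  series=[
    [[0, 0, 0, 0, 1, 3, -0.3], [0, 0, 0, 0, 0, 0, 0.2], [0, 0, 0, 0, 0, 0, 0.5], [0, 0, 0, 0, 0, 0, 0.7], [0, 0, 0, 0, 0, 0, 0.8], [0, 0, 0, 0, 0, 0, 0.8]],
  ],
  force=30,
)

```text
clock: 12.55
tcp_pos: [0.5252, -0.2485, 0.1752]
tcp_rot: [-0.091, 3.139, -0.001]
contact_force: [0.3, -0.6, 3.4]
gripper_width: 0.0276
```

servo_tool(
  series=[
    [[0, 0, 0, 0, 0, -10, 0.8], [0, 0, 0, 0, 0, -30, 0.8], [0, 0, 0, 0, 0, -40, 0.8], [0, 0, 0, 0, 0, -40, 0.8], [0, 0, 0, 0, 0, 0, 0.8]],
  ],
)

```text
clock: 13.05
tcp_pos: [0.5265, -0.2492, 0.3029]
tcp_rot: [-0.091, 3.128, -0.012]
contact_force: [1.3, -0.9, 0.4]
gripper_width: 0.0279
```

Run:
```python
from st import *
o,M=st()
im=get_image("wrist");cv2.imwrite("pics/w7.png",im[:,:,::-1])
for n in ["side","top"]:
  im=get_image(n);cv2.imwrite(f"pics/{n}7.png",im[:,:,::-1])
  crop(im,*((250,80,350,190) if n=="side" else (220,140,400,280)),4,f"pics/{n}7c.png")
```

```text
t 13.05 tcp [ 526.5 -249.2  302.9] yaw -3.0833 z [ 0.0122 -0.0075 -0.9999] F [ 1.3 -0.9  0.4] w 0.0279 q [-0.54  0.19  1.45 -0.    1.48 -2.17]
```

View pics/w7.png

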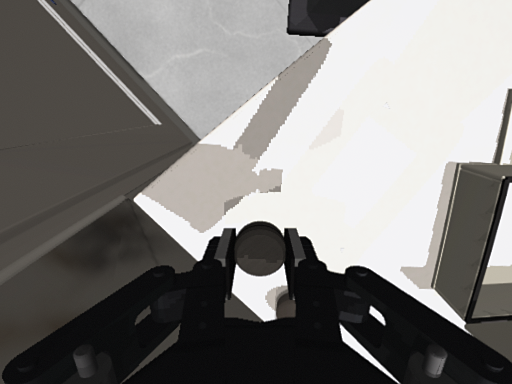

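View pics/side7c.png

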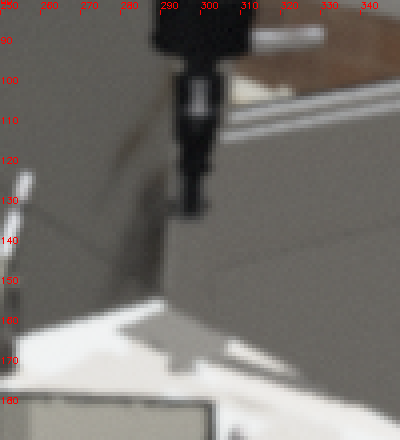

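View pics/top7c.png

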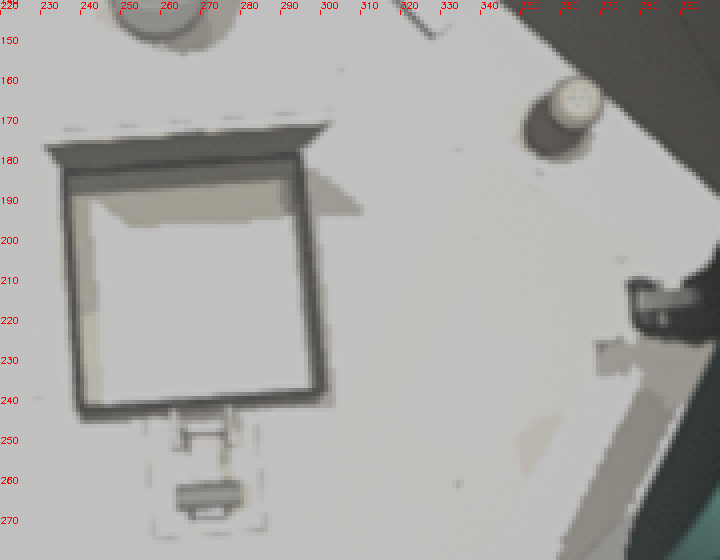

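Knob held (28 mm opening), lid stays open. Moving over the box, knob aimed at box x = −25 mm, y = 0.

servo_tool(
  series=[
    [[0, 0, 0, -3, 25, 0, 0.8], [0, 0, 0, -4, 35, 0, 0.8], [0, 0, 0, -4, 35, 0, 0.8], [0, 0, 0, -4, 35, 0, 0.8], [0, 0, 0, -4, 35, 0, 0.8], [0, 0, 0, -3, 35, 0, 0.8], [0, 0, 0, -3, 35, 0, 0.8], [0, 0, 0, -3, 25, 0, 0.8]],
  ],
)

```text
clock: 14.0
tcp_pos: [0.5369, 0.0149, 0.292]
tcp_rot: [0.093, -3.135, -0.002]
contact_force: [0.5, -0.7, -0.7]
gripper_width: 0.0278
```

servo_tool(
  series=[
    [[0, 0, 0, 0, 22, 0, 0.8], [0, 0, 0, 0, 0, 0, 0.8], [0, 0, 0, 0, 0, 0, 0.8]],
  ],
)

```text
clock: 14.3
tcp_pos: [0.5361, 0.0349, 0.2928]
tcp_rot: [0.093, -3.136, 0.001]
contact_force: [0.5, -0.7, -0.4]
gripper_width: 0.0278
```

Run:
```python
from st import *
o,M=st();to(M,o['tcp_pos'],[.5386,.0338,.190])
im=get_image("wrist");cv2.imwrite("pics/w8.png",im[:,:,::-1])
im=get_image("side");crop(im,220,60,350,240,4,"pics/side8c.png")
```

```text
t 14.3 tcp [536.1  34.9 292.8] yaw -3.0823 z [-3.8e-03 -7.0e-04 -1.0e+00] F [ 0.5 -0.7 -0.4] w 0.0278 q [-0.04  0.11  1.57 -0.    1.46 -1.67]
shift tool mm [ -2.8  -1.2 102.7]
```

View pics/w8.png

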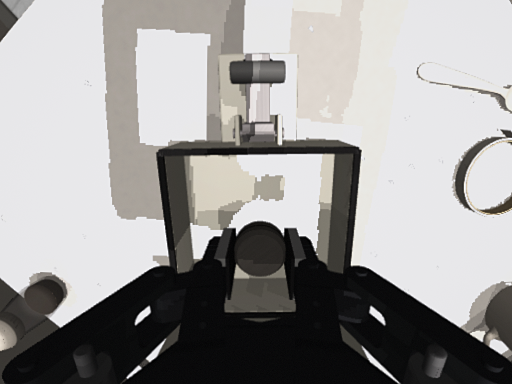

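View pics/side8c.png

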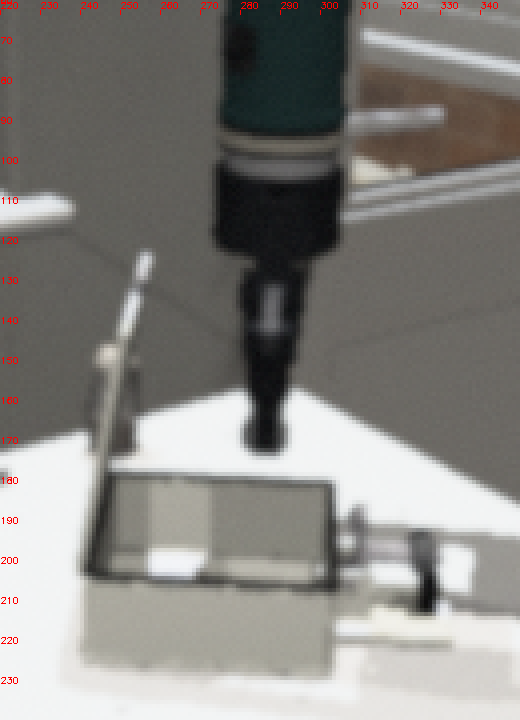

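Knob is centred over the box, with the lid clear of the arm. Lowering.

servo_tool(
  series=[
    [[0, 0, 0, 0, -1, 30, 0.8], [0, 0, 0, 0, 0, 35, 0.8], [0, 0, 0, 0, 0, 25, 0.8], [0, 0, 0, 0, 0, 10, 0.8], [0, 0, 0, 0, 0, 4, 0.8], [0, 0, 0, 0, 0, 0, 0.8]],
  ],
)

```text
clock: 15.0
tcp_pos: [0.537, 0.0333, 0.1911]
tcp_rot: [-0.09, 3.14, -0.0]
contact_force: [0.4, 0.2, -0.4]
gripper_width: 0.0278
```

servo_tool(
  series=[
    [[0, 0, 0, 0, 0, 2, 0.8], [0, 0, 0, 0, 0, 1, 0.8], [0, 0, 0, 0, 0, 0, 0.8]],
  ],
)

```text
clock: 15.3
tcp_pos: [0.537, 0.0338, 0.1886]
tcp_rot: [-0.091, 3.139, -0.0]
contact_force: [-0.5, -0.2, -0.7]
gripper_width: 0.0277
```

servo_tool(
  series=[
    [[0, 0, 0, 0, 0, 2, 0.8], [0, 0, 0, 0, 0, 2, 0.8], [0, 0, 0, 0, 0, 0, 0.8]],
  ],
)

```text
clock: 15.6
tcp_pos: [0.5365, 0.0338, 0.1833]
tcp_rot: [0.092, -3.14, 0.0]
contact_force: [-0.5, -0.0, -1.3]
gripper_width: 0.0278
```

servo_tool(
  series=[
    [[0, 0, 0, 0, 0, 1, 0.8], [0, 0, 0, 0, 0, 1, 0.8], [0, 0, 0, 0, 0, 0, 0.8]],
  ],
)

```text
clock: 15.9
tcp_pos: [0.5366, 0.0338, 0.1815]
tcp_rot: [0.091, -3.14, 0.0]
contact_force: [-0.7, -0.6, -0.6]
gripper_width: 0.0275
```

servo_tool(
  series=[
    [[0, 0, 0, 0, 0, 1, 0.8], [0, 0, 0, 0, 0, 0, 0.8]],
  ],
)

```text
clock: 16.1
tcp_pos: [0.5366, 0.0338, 0.1806]
tcp_rot: [0.091, -3.14, 0.0]
contact_force: [-0.0, 0.2, -0.2]
gripper_width: 0.0275
```

servo_tool(
  series=[
    [[0, 0, 0, 0, 0, 1, 0.8], [0, 0, 0, 0, 0, 0, 0.8]],
  ],
)

```text
clock: 16.3
tcp_pos: [0.5367, 0.0338, 0.1802]
tcp_rot: [-0.091, 3.14, -0.0]
contact_force: [-1.2, -0.4, 2.6]
gripper_width: 0.0279
```

Touched the floor (2.6 N). Release and withdraw.

servo_tool(
  series=[
    [[0, 0, 0, 0, 0, 0, 0.3], [0, 0, 0, 0, 0, 0, 0.1], [0, 0, 0, 0, 0, 0, 0], [0, 0, 0, 0, 0, 0, 0], [0, 0, 0, 0, 0, -5, 0], [0, 0, 0, 0, 0, -15, 0], [0, 0, 0, 0, 0, -30, 0], [0, 0, 0, 0, 0, -35, 0]],
  ],
)

```text
clock: 17.1
tcp_pos: [0.5361, 0.0338, 0.2644]
tcp_rot: [0.091, -3.137, -0.0]
contact_force: [0.4, 0.8, -0.4]
gripper_width: 0.0428
```

servo_tool(
  series=[
    [[0, 0, 0, 0, 0, -40, 0], [0, 0, 0, 0, 0, -40, 1], [0, 0, 0, 0, 0, -30, 1], [0, 0, 0, 0, 0, 0, 1]],
  ],
)

```text
clock: 17.5
tcp_pos: [0.5374, 0.0338, 0.3816]
tcp_rot: [-0.091, 3.128, -0.002]
contact_force: [-0.8, 0.7, 0.7]
gripper_width: 0.0006
```

Run:
```python
from st import *
o,M=st()
im=get_image("wrist");cv2.imwrite("pics/w9.png",im[:,:,::-1])
for n in ["side","top"]:
  im=get_image(n);cv2.imwrite(f"pics/{n}9.png",im[:,:,::-1])
```

```text
t 17.5 tcp [537.4  33.8 381.6] yaw -3.0832 z [ 1.240e-02 -6.000e-04 -9.999e-01] F [-0.8  0.7  0.7] w 0.0006 q [-0.04  0.06  1.44 -0.    1.62 -1.67]
```

View pics/w9.png

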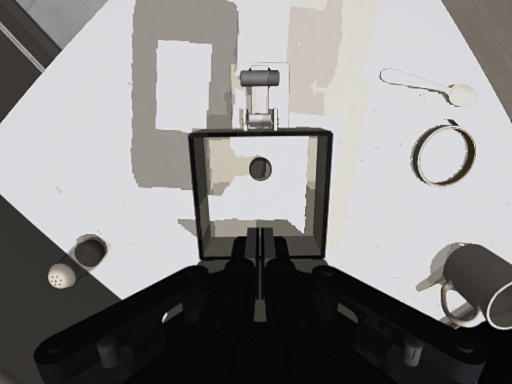

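View pics/side9.png

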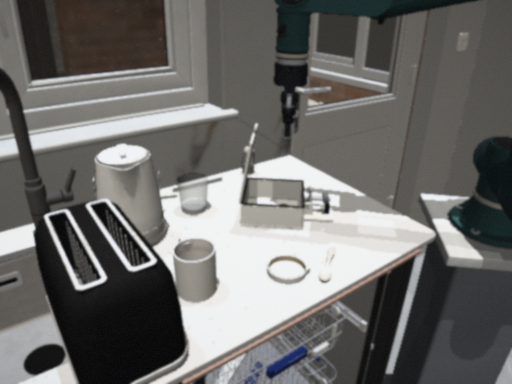

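View pics/top9.png

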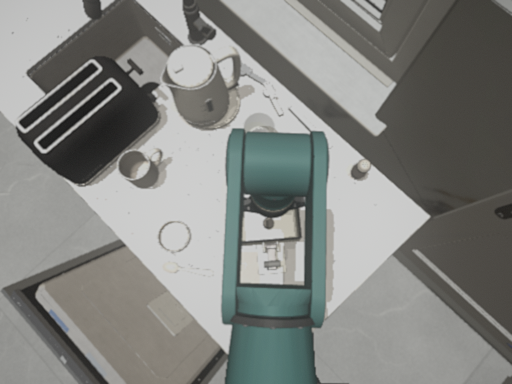

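Knob rests inside the box at wrist (260,169), lid still open. I'll plan the closing arc and check clearances behind the lid.

Run:
```python
from st import *
from fit import W
ct=get_calibration("top");cs=get_calibration("side")
print("sill end",tri([(ct,(385,130)),(cs,(238,110))]))
print("kettle lid",tri([(ct,(191,66)),(cs,(125,152))]))
print("faucet/handle rear",atz(ct,(262,128),.05))
p=[.5632,.0355,.068]
def lid(th,y): 
    return (77-154*np.cos(th)+5*np.sin(th),y,64+154*np.sin(th)+5*np.cos(th))
for th in (1.3,1.4,1.5): print(th,proj(cs,W(p,lid(th,78))),proj(cs,W(p,lid(th,-78))))
o,M=st()
to(M,o['tcp_pos'],W(p,(95,0,423)));to(M,o['tcp_pos'],W(p,(95,0,374)))
r=138;prev=None
for th in np.arange(1.4,-.01,-.1):
    x=77-r*np.cos(th)+5*np.sin(th)+11;z=64+r*np.sin(th)+5*np.cos(th)
    print(round(th,2),"cx %.1f tipz %.1f"%(x,z), "" if prev is None else "dtool x %.1f z %.1f"%(prev[0]-x,prev[1]-z));prev=(x,z)
crop(cv2.imread("pics/side9.png")[:,:,::-1],230,100,340,240,5,"pics/side9c.png")
```

```text
sill end (array([ 0.71101299, -0.22175347,  0.1981569 ]), [np.float64(0.004295115184881679), np.float64(0.004295115184881428)])
kettle lid (array([0.86575289, 0.20652157, 0.20974201]), [np.float64(0.0008686622171322307), np.float64(0.0008686622171322683)])
faucet/handle rear [0.78407325 0.0470913  0.05      ]
1.3 [[256.06569181 144.10152979]] [[261.46037457 123.71751205]]
1.4 [[249.26541651 142.55226264]] [[255.60239529 122.37869732]]
1.5 [[242.36647457 141.65571604]] [[249.65438879 121.61506895]]
t 17.65 tcp [536.4  33.8 374.1] yaw -3.0834 z [-1.e-03 -1.e-04 -1.e+00] F [-0.3 -0.  -0.5] w -0.0 q [-0.04  0.07  1.45 -0.    1.62 -1.67]
shift tool mm [-121.8    1.   -49.1]
shift tool mm [-1.219e+02  1.000e+00 -1.000e-01]
1.4 cx 69.5 tipz 200.8 
1.3 cx 55.9 tipz 198.3 dtool x 13.6 z 2.5
1.2 cx 42.7 tipz 194.4 dtool x 13.2 z 3.9
1.1 cx 29.9 tipz 189.3 dtool x 12.8 z 5.2
1.0 cx 17.6 tipz 182.8 dtool x 12.2 z 6.4
0.9 cx 6.1 tipz 175.2 dtool x 11.5 z 7.6
0.8 cx -4.6 tipz 166.5 dtool x 10.7 z 8.7
0.7 cx -14.3 tipz 156.7 dtool x 9.8 z 9.8
0.6 cx -23.1 tipz 146.0 dtool x 8.7 z 10.7
0.5 cx -30.7 tipz 134.5 dtool x 7.6 z 11.5
0.4 cx -37.2 tipz 122.3 dtool x 6.5 z 12.2
0.3 cx -42.4 tipz 109.6 dtool x 5.2 z 12.8
0.2 cx -46.3 tipz 96.3 dtool x 3.9 z 13.2
0.1 cx -48.8 tipz 82.8 dtool x 2.6 z 13.6
-0.0 cx -50.0 tipz 69.0 dtool x 1.2 z 13.8
```

View pics/side9c.png

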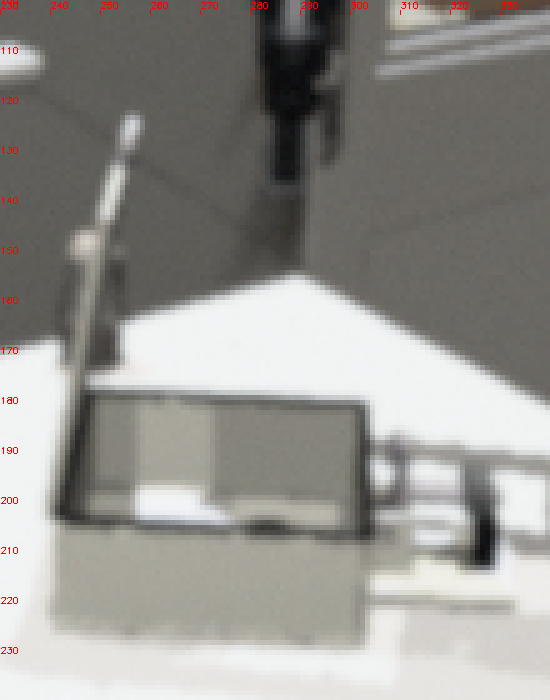

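Lid angle matches 1.4 rad (predicted far corner (255.6,122.4), seen (256,122.5)), and the sill is about 0.2 m clear. Going over and behind the lid.

servo_tool(
  series=[
    [[0, 0, 0, 0, 0, -30, 1], [0, 0, 0, 0, 0, -25, 1], [0, 0, 0, 0, 0, 0, 1], [0, 0, 0, -30, 0, 0, 1], [0, 0, 0, -30, 1, 0, 1], [0, 0, 0, -32, 0, 0, 1], [0, 0, 0, -30, 0, 0, 1], [0, 0, 0, 0, 0, 0, 1]],
  ],
)

```text
clock: 18.45
tcp_pos: [0.6612, 0.0419, 0.4233]
tcp_rot: [0.091, -3.133, -0.001]
contact_force: [-0.3, -0.1, -0.4]
gripper_width: -0.0002
```

Run:
```python
from st import *
from fit import W
o,M=st()
to(M,o['tcp_pos'],W([.5632,.0355,.068],(95,0,374)))
im=get_image("side");crop(im,180,20,330,170,4,"pics/side10c.png")
```

```text
t 18.45 tcp [661.2  41.9 423.3] yaw -3.0834 z [-7.7e-03  1.0e-04 -1.0e+00] F [-0.3 -0.1 -0.4] w -0.0002 q [-0.02  0.34  1.03 -0.    1.78 -1.65]
shift tool mm [ 2.8  0.2 49.3]
```

View pics/side10c.png

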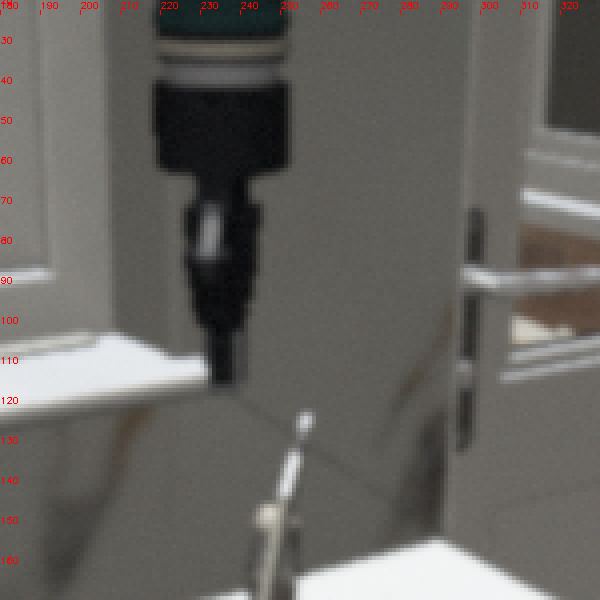

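servo_tool(
  series=[
    [[0, 0, 0, 0, 0, 25, 1], [0, 0, 0, 0, 0, 24, 1], [0, 0, 0, 0, 0, 0, 1], [0, 0, 0, 8, 0, 0, 1], [0, 0, 0, 7, 0, 0, 1], [0, 0, 0, 0, 0, 0, 1]],
  ],
)

```text
clock: 19.1
tcp_pos: [0.6424, 0.041, 0.3832]
tcp_rot: [-0.091, 3.137, -0.0]
contact_force: [0.3, -0.1, 0.0]
gripper_width: -0.0002
```

Run:
```python
from st import *
from fit import W
o,M=st()
to(M,o['tcp_pos'],W([.5632,.0355,.068],(69.5,0,373.8)))
im=get_image("side");crop(im,180,20,330,170,4,"pics/side11c.png")
```

```text
t 19.1 tcp [642.4  41.  383.2] yaw -3.0834 z [ 3.3e-03 -2.0e-04 -1.0e+00] F [ 0.3 -0.1  0. ] w -0.0002 q [-0.02  0.3   1.16 -0.    1.67 -1.65]
shift tool mm [ 9.9 -0.2  9.4]
```

View pics/side11c.png

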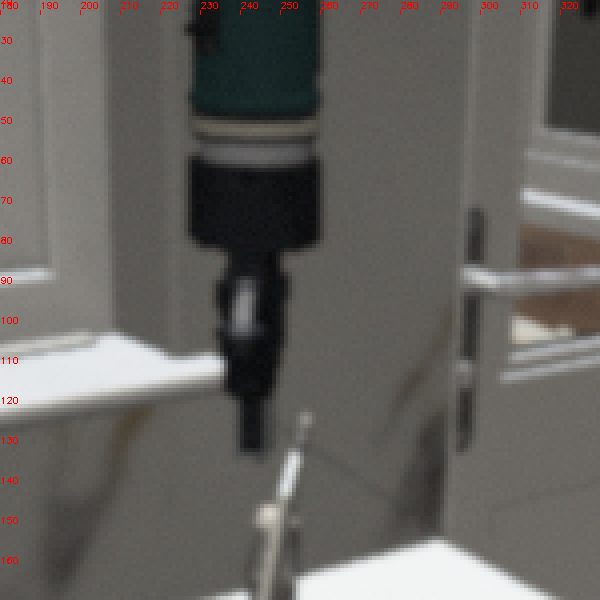

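servo_tool(
  series=[
    [[0, 0, 0, 0, 0, 5, 1], [0, 0, 0, 0, 0, 5, 1], [0, 0, 0, 0, 0, 0, 1]],
  ],
)

```text
clock: 19.45
tcp_pos: [0.6434, 0.041, 0.3692]
tcp_rot: [0.091, -3.138, -0.0]
contact_force: [-0.3, -0.2, 0.0]
gripper_width: -0.0002
```

servo_tool(
  series=[
    [[0, 0, 0, 5, 0, 0, 1], [0, 0, 0, 5, 0, 0, 1], [0, 0, 0, 0, 0, 0, 1]],
  ],
)

```text
clock: 19.75
tcp_pos: [0.6331, 0.0405, 0.371]
tcp_rot: [-0.091, 3.139, -0.0]
contact_force: [2.2, -0.1, -0.4]
gripper_width: -0.0001
```

servo_tool(
  series=[
    [[0, 0, 0, 5, 0, 0, 1], [0, 0, 0, 0, 0, 0, 1]],
  ],
)

```text
clock: 19.95
tcp_pos: [0.6281, 0.0402, 0.371]
tcp_rot: [-0.092, 3.14, -0.0]
contact_force: [1.9, -0.1, -0.3]
gripper_width: 0.0
```

Run:
```python
from st import *
from fit import W
o,M=st()
to(M,o['tcp_pos'],W([.5632,.0355,.068],(69.5,0,373.8)))
im=get_image("side");crop(im,180,20,330,170,4,"pics/side12c.png")
```

```text
t 19.95 tcp [628.1  40.2 371. ] yaw -3.0833 z [ 7.e-04 -1.e-04 -1.e+00] F [ 1.9 -0.1 -0.3] w 0.0 q [-0.03  0.27  1.22 -0.    1.65 -1.66]
shift tool mm [-4.4 -0.2 -2.8]
```

View pics/side12c.png

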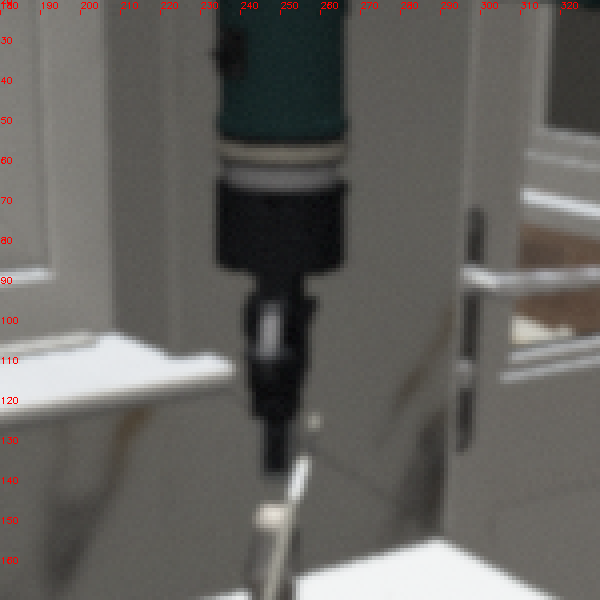

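Contact at 2 N on the lid's rear face near its edge. Following the arc down.

servo_tool(
  series=[
    [[0, 0, 0, 7, 0, 1.5, 1], [0, 0, 0, 6.5, 0, 2, 1], [0, 0, 0, 6.5, 0, 2, 1], [0, 0, 0, 6.5, 0, 2.5, 1], [0, 0, 0, 6, 0, 3, 1], [0, 0, 0, 6, 0, 3, 1], [0, 0, 0, 6, 0, 4, 1], [0, 0, 0, 5.5, 0, 4, 1]],
  ],
)

```text
clock: 20.8
tcp_pos: [0.5779, 0.0373, 0.3484]
tcp_rot: [0.091, -3.14, -0.0]
contact_force: [1.3, -0.6, 2.3]
gripper_width: 0.0001
```

```bash
cat > chk.py <<'E'
from st import *
from scipy.optimize import fsolve
import sys
o,M=st();p=[.5632,.0355,.068]
d=o['tcp_pos'][:2]-np.array(p[:2]);c,s=np.cos(p[2]),np.sin(p[2])
xc=(c*d[0]+s*d[1])*1000;yc=(-s*d[0]+c*d[1])*1000;tz=o['tcp_pos'][2]*1000-173
f=lambda v:[77-v[0]*np.cos(v[1])+5*np.sin(v[1])+11-xc,64+v[0]*np.sin(v[1])+5*np.cos(v[1])-tz]
print("xc %.1f yc %.1f tip %.1f"%(xc,yc,tz),"r,theta",fsolve(f,[138,.8]).round(3))
im=get_image("side");crop(im,200,60,350,240,4,f"pics/{sys.argv[1]}.png")
E
python3 chk.py c1
```

```text
t 20.8 tcp [577.9  37.3 348.4] yaw -3.0834 z [-2.e-04  0.e+00 -1.e+00] F [ 1.3 -0.6  2.3] w 0.0001 q [-0.03  0.17  1.39 -0.    1.58 -1.66]
xc 14.8 yc 0.7 tip 175.4 r,theta [133.177   0.952]
```

View pics/c1.png

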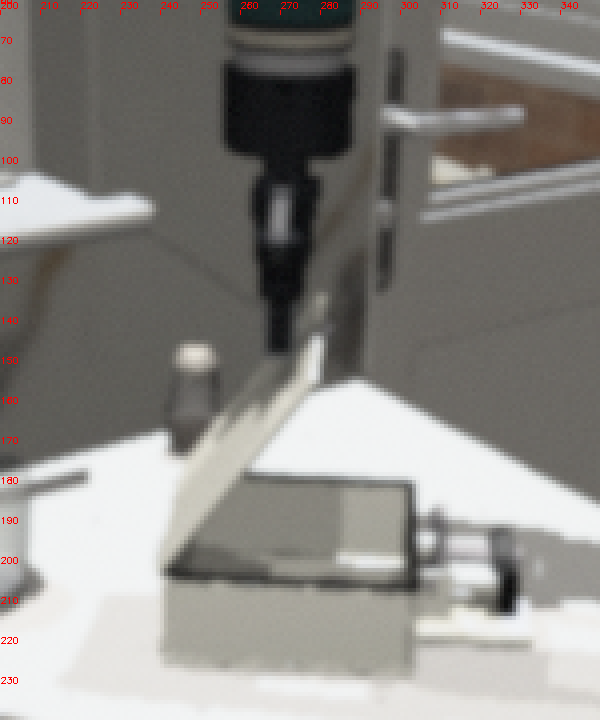

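servo_tool(
  series=[
    [[0, 0, 0, 6, 0, 4, 1], [0, 0, 0, 5.5, 0, 4, 1], [0, 0, 0, 5.5, 0, 4.5, 1], [0, 0, 0, 5, 0, 4.5, 1], [0, 0, 0, 5, 0, 5, 1], [0, 0, 0, 4.5, 0, 5, 1], [0, 0, 0, 4.5, 0, 5, 1], [0, 0, 0, 4, 0, 5.5, 1]],
  ],
)

```text
clock: 21.65
tcp_pos: [0.5383, 0.0349, 0.3109]
tcp_rot: [-0.091, 3.14, -0.0]
contact_force: [1.9, 0.9, 0.9]
gripper_width: 0.0003
```

```bash
python3 chk.py c2
```

```text
t 21.65 tcp [538.3  34.9 310.9] yaw -3.0834 z [ 4.e-04 -0.e+00 -1.e+00] F [1.9 0.9 0.9] w 0.0003 q [-0.04  0.1   1.54 -0.    1.5  -1.67]
xc -24.9 yc 1.1 tip 137.9 r,theta [134.871   0.543]
```

servo_tool(
  series=[
    [[0, 0, 0, 4, 0, 6, 1], [0, 0, 0, 4, 0, 6, 1], [0, 0, 0, 3.5, 0, 6, 1], [0, 0, 0, 3, 0, 6, 1], [0, 0, 0, 3, 0, 6, 1], [0, 0, 0, 2.5, 0, 6, 1], [0, 0, 0, 2, 0, 6, 1], [0, 0, 0, 2, 0, 6, 1]],
  ],
)

```text
clock: 22.5
tcp_pos: [0.5145, 0.0335, 0.2627]
tcp_rot: [-0.091, 3.14, -0.0]
contact_force: [1.3, -0.1, 1.6]
gripper_width: 0.0002
```

```bash
python3 chk.py c3
```

```text
t 22.5 tcp [514.5  33.5 262.7] yaw -3.0834 z [ 1.e-04 -0.e+00 -1.e+00] F [ 1.3 -0.1  1.6] w 0.0002 q [-0.04  0.08  1.66 -0.    1.4  -1.67]
xc -48.7 yc 1.3 tip 89.7 r,theta [139.054   0.15 ]
```

View pics/c3.png

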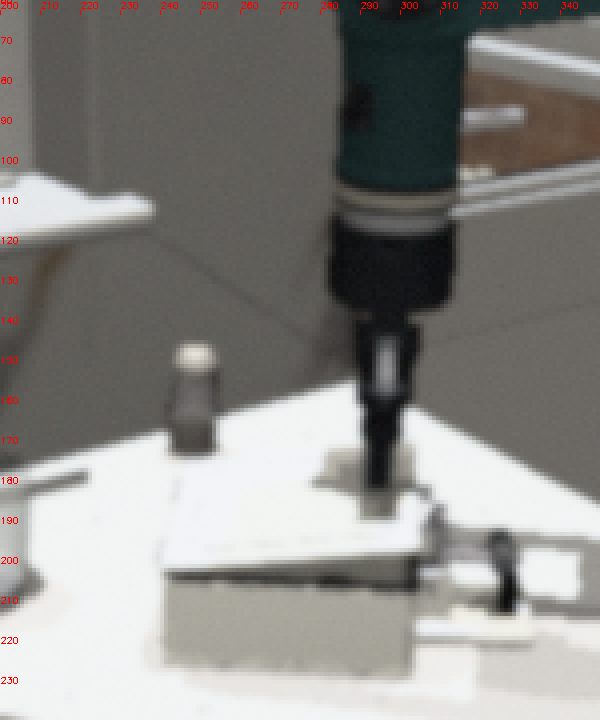

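Lid nearly down. I'll slide slightly forward while lowering, then feel for the latch.

servo_tool(
  series=[
    [[0, 0, 0, 2, 0, 4, 1], [0, 0, 0, 2, 0, 4, 1], [0, 0, 0, 2, 0, 4, 1], [0, 0, 0, 2, 0, 2, 1], [0, 0, 0, 0, 0, 2, 1], [0, 0, 0, 0, 0, 0, 1]],
  ],
)

```text
clock: 23.15
tcp_pos: [0.507, 0.033, 0.2481]
tcp_rot: [-0.091, 3.138, -0.0]
contact_force: [2.7, -0.3, 5.4]
gripper_width: 0.0002
```

servo_tool(
  series=[
    [[0, 0, 0, 0, 0, 1, 1], [0, 0, 0, 0, 0, 0, 1]],
  ],
)

```text
clock: 23.35
tcp_pos: [0.507, 0.033, 0.2474]
tcp_rot: [-0.091, 3.138, -0.0]
contact_force: [1.7, 0.2, 5.5]
gripper_width: -0.0003
```

servo_tool(
  series=[
    [[0, 0, 0, 0, 0, 1, 1], [0, 0, 0, 0, 0, 0, 1]],
  ],
)

```text
clock: 23.55
tcp_pos: [0.5065, 0.033, 0.2452]
tcp_rot: [0.091, -3.14, 0.0]
contact_force: [1.7, -0.4, 1.8]
gripper_width: 0.0001
```

servo_tool(
  series=[
    [[0, 0, 0, 0, 0, 1, 1], [0, 0, 0, 0, 0, 0, 1]],
  ],
)

```text
clock: 23.75
tcp_pos: [0.5062, 0.033, 0.2434]
tcp_rot: [0.091, -3.138, 0.0]
contact_force: [1.4, -0.1, 1.1]
gripper_width: 0.0004
```

servo_tool(
  series=[
    [[0, 0, 0, 0, 0, 1, 1], [0, 0, 0, 0, 0, 0, 1]],
  ],
)

```text
clock: 23.95
tcp_pos: [0.5062, 0.033, 0.2425]
tcp_rot: [0.091, -3.138, 0.0]
contact_force: [-0.9, -0.8, 1.6]
gripper_width: 0.0001
```

servo_tool(
  series=[
    [[0, 0, 0, 0, 0, 1, 1], [0, 0, 0, 0, 0, 0, 1]],
  ],
)

```text
clock: 24.15
tcp_pos: [0.5062, 0.033, 0.2417]
tcp_rot: [0.091, -3.138, 0.0]
contact_force: [-0.8, 0.5, 1.8]
gripper_width: 0.0001
```

```bash
python3 chk.py c4
```

```text
t 24.15 tcp [506.2  33.  241.7] yaw -3.0834 z [-2.e-03 -2.e-04 -1.e+00] F [-0.8  0.5  1.8] w 0.0001 q [-0.05  0.09  1.7  -0.    1.35 -1.68]
xc -57.0 yc 1.4 tip 68.7 r,theta [ 1.4503e+02 -2.0000e-03]
```

View pics/c4.png

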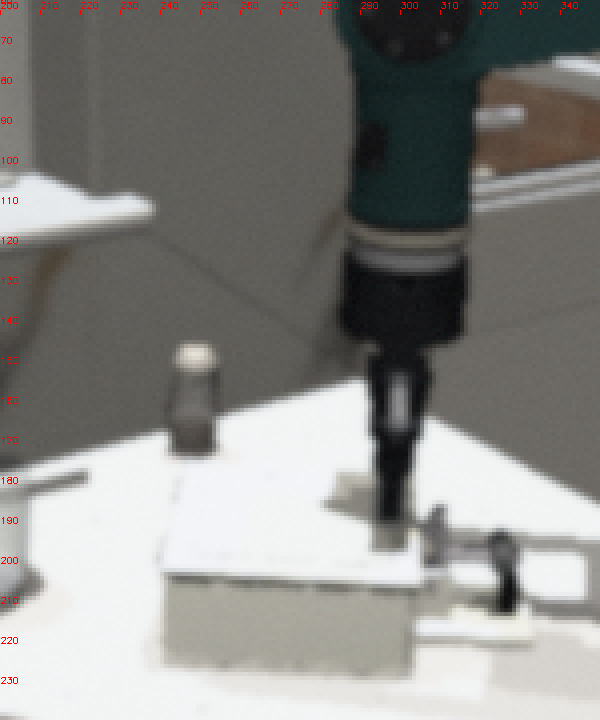

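servo_tool(
  series=[
    [[0, 0, 0, 0, 0, 1, 1], [0, 0, 0, 0, 0, 0, 1]],
  ],
)

```text
clock: 24.4
tcp_pos: [0.5064, 0.0331, 0.2409]
tcp_rot: [0.091, -3.139, 0.0]
contact_force: [-1.8, -0.6, 2.6]
gripper_width: -0.0003
```

servo_tool(
  series=[
    [[0, 0, 0, 0, 0, 1, 1], [0, 0, 0, 0, 0, 0, 1]],
  ],
)

```text
clock: 24.6
tcp_pos: [0.5066, 0.0331, 0.24]
tcp_rot: [0.091, -3.14, -0.0]
contact_force: [-1.7, -0.2, 1.5]
gripper_width: -0.0001
```

servo_tool(
  series=[
    [[0, 0, 0, 0, 0, 0.5, 1], [0, 0, 0, 0, 0, 0, 1]],
  ],
)

```text
clock: 24.8
tcp_pos: [0.5066, 0.0331, 0.2396]
tcp_rot: [0.091, -3.14, 0.0]
contact_force: [-1.1, 0.2, 1.9]
gripper_width: -0.0001
```

servo_tool(
  series=[
    [[0, 0, 0, 0, 0, 0.5, 1], [0, 0, 0, 0, 0, 0, 1]],
  ],
)

```text
clock: 25.0
tcp_pos: [0.5066, 0.0331, 0.2394]
tcp_rot: [-0.092, 3.14, -0.0]
contact_force: [-3.3, -0.3, 3.8]
gripper_width: -0.0002
```

servo_tool(
  series=[
    [[0, 0, 0, 0, 0, 0.5, 1], [0, 0, 0, 0, 0, 0, 1]],
  ],
)

```text
clock: 25.2
tcp_pos: [0.5066, 0.0331, 0.2393]
tcp_rot: [-0.091, 3.14, -0.0]
contact_force: [-3.1, 0.2, 5.3]
gripper_width: 0.0003
```

servo_tool(
  series=[
    [[0, 0, 0, 0, 0, 0.5, 1], [0, 0, 0, 0, 0, 0, 1]],
  ],
)

```text
clock: 25.4
tcp_pos: [0.5066, 0.0331, 0.2391]
tcp_rot: [-0.092, 3.14, -0.0]
contact_force: [-4.2, 0.4, 7.7]
gripper_width: -0.0
```

Firm stop reached (force climbing, no travel). Backing off slowly to see whether it holds.

servo_tool(
  series=[
    [[0, 0, 0, 0, 0, -2, 1], [0, 0, 0, 0, 0, -2, 1], [0, 0, 0, 0, 0, 0, 1]],
  ],
)

```text
clock: 25.7
tcp_pos: [0.5068, 0.033, 0.2424]
tcp_rot: [-0.091, 3.139, -0.0]
contact_force: [-0.8, 0.4, 2.0]
gripper_width: -0.0003
```

servo_tool(
  series=[
    [[0, 0, 0, 0, 0, -2, 1], [0, 0, 0, 0, 0, -2, 1], [0, 0, 0, 0, 0, -2, 1], [0, 0, 0, 0, 0, 0, 1]],
  ],
)

```text
clock: 26.1
tcp_pos: [0.5068, 0.033, 0.2484]
tcp_rot: [-0.091, 3.14, -0.0]
contact_force: [-0.2, 0.4, -0.1]
gripper_width: 0.0001
```

```bash
python3 chk.py c5
```

```text
t 26.1 tcp [506.8  33.  248.4] yaw -3.0834 z [ 6.e-04 -1.e-04 -1.e+00] F [-0.2  0.4 -0.1] w 0.0001 q [-0.05  0.08  1.7  -0.    1.37 -1.68]
xc -56.4 yc 1.4 tip 75.4 r,theta [1.44802e+02 4.40000e-02]
```

View pics/c5.png

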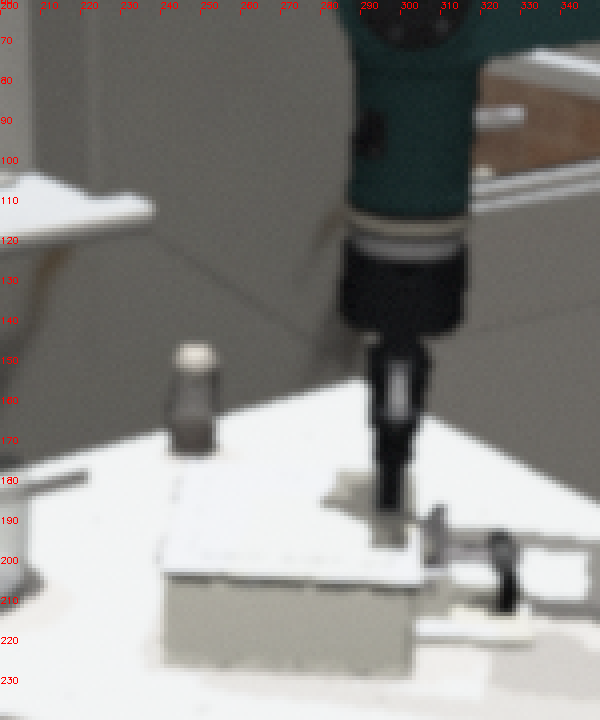

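Force is zero and the lid stays down. I'll rise clear, wait, and inspect.

servo_tool(
  series=[
    [[0, 0, 0, 0, 0, -20, 1], [0, 0, 0, 0, 0, -30, 1], [0, 0, 0, 0, 0, -35, 1], [0, 0, 0, 0, 0, -35, 1], [0, 0, 0, 0, 0, 0, 1], [0, 0, 0, 0, 0, 0, 1]],
  ],
)

```text
clock: 26.75
tcp_pos: [0.5068, 0.0331, 0.3691]
tcp_rot: [-0.091, 3.138, -0.0]
contact_force: [-0.4, -0.8, -0.8]
gripper_width: 0.0001
```

```bash
python3 chk.py c6
python3 - <<'E'
from st import *
im=get_image("wrist");cv2.imwrite("pics/w12.png",im[:,:,::-1])
im=get_image("side");cv2.imwrite("pics/side12.png",im[:,:,::-1]);b=cv2.imread("pics/side0.png")[:,:,::-1]
print(np.hstack([0]))
cv2.imwrite("pics/cmp.png",np.hstack([cv2.resize(i[170:240,230:340],None,fx=3.5,fy=3.5) for i in (b,im)])[:,:,::-1])
E
```

```text
t 26.75 tcp [506.8  33.1 369.1] yaw -3.0833 z [ 2.3e-03 -2.0e-04 -1.0e+00] F [-0.4 -0.8 -0.8] w 0.0001 q [-0.05  0.    1.53 -0.    1.61 -1.68]
xc -56.5 yc 1.4 tip 196.1 r,theta [195.726   0.715]
[0]
```

View pics/cmp.png

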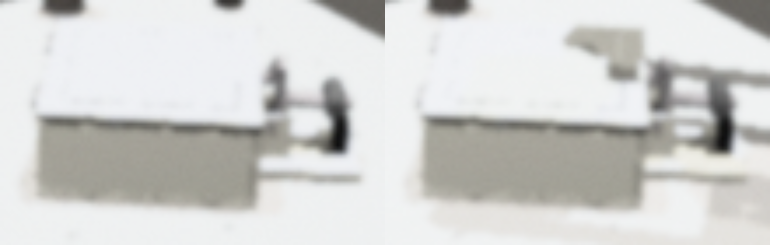

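View pics/w12.png

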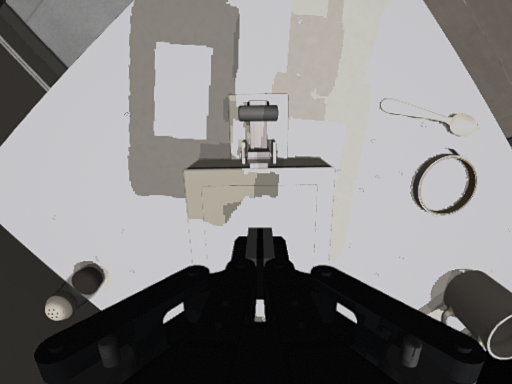

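The lid and hook look the same as at the start (lid edge under the hook at wrist (258,165)). The bystanders haven't moved and nothing touches the robot, so I'm handing in.

```bash
python3 -c "
from bench import ctrl
print(ctrl.finish_job())"
```

```text
the job is handed in; nothing more can be done
None
```

The knob is in the caddy and the lid is latched shut. I handed the job in at about 27 s of the 72 s allowed.

- **Opening:** I felt the pad's top at about 59–60 mm and pressed it roughly 6 mm down, reading no more than about 5 N. The lid sprang fully open with nothing in its way; in the side view its angle matched 1.4 rad.
- **Knob:** I gripped it (28 mm opening), lowered it until it touched the floor of the box at 2.6 N, and released it. A wrist picture showed it standing inside.
- **Closing:** I pushed the lid down from behind along its arc. The force peaked at about 5.5 N and then dropped as the lid passed the hook. I pressed on to the firm stop, reaching about 8.8 N in total.

**Last checks:** After I backed off, the force was zero and the lid stayed down for about a second. The side view matched the first picture of the latched caddy. The bystanders visible in the final pictures were where they started, and the hand was well clear.

**Limits of the checks:**
- The force figures are readings at the end of each move, so brief peaks in between were not seen.
- The force drop at the hook came with the fingertips at 72–74 mm, a few millimetres higher than I expected. I took the lid staying shut on its own as the proof that it latched.
- The first wrist-camera estimate put the pad's centre and the lid corner a few millimetres lower than their true heights. I felt for both by touch instead of relying on it.

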